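# Charge grinding jars with a level scoop of balls and set them at the code reader

### The arm

A 6-joint arm with a two-finger parallel gripper is mounted at the origin on a cart in front of the work surface, level with it; the furniture and walls round the work are solid. World frame = base frame: x ahead of the robot, y to its left, z up, the work surface at z = 0. Lengths are in m, angles in rad, forces in N, time in s.
With the tool pointing down it reaches from about 0.275 to 0.725 m from the base axis. Payload 5.6 kg.
Tool frame: the origin (TCP) lies on the centre line of the jaws, within the pads' length; the fingertips stand 22 mm ahead of it and the grasp point (between the pads) lies 3 mm ahead of it (env.tips_ahead is the distance from the TCP to the fingertips, in m); z points along the fingers, y is the direction in which the jaws open and shut (so a half turn about z gives the same grasp; the last joint's range is limited). The gripper opens to 85 mm and grips with 20 to 120 N. Pads are 22 mm wide; open, the fingers measure 114 mm over their backs; the gripper's body (76 mm by 85 mm) begins 54 mm behind the grasp point. The pads swing forward as they close: fully open they stand 13 mm farther back than shut.
Start: joints at [-0.892, 0.255, 0.108, 0, -1.424, -0.285], TCP at [0.211, -0.508, 0.253] pointing down, gripper open.
Joint ranges: [-2.95, 2.95], [-1.21, 1.97], [-1.09, 1.5], [-2.87, 1.71], [-2.94, -0.07], [-3.05, 3.05]. Speed limits (rad/s): [2.57, 2.57, 3.14, 3.14, 3.14, 3.14].

### API

Orientations are given as a 3x3 rotation matrix whose columns are the frame's x, y, z axes.
In Python, from bench import env gives the robot as it stands.
- The arm moves only by the tool send_rows, never from a script. Its argument "commands" is a list that holds one entry, the list of rows, each a list of 7 numbers: the shift along the tool's x, y, z as a fraction of full scale, then the turn, a rotation vector about the tool's x, y, z as a fraction of full scale, then the gripper command: -1 is shut, 1 is fully open, values between are in proportion. A call has 1 to 5 rows; each row is the pose to reach, as a shift and turn from the pose measured when the call began, along the tool's axes at that moment, turning the shorter way round; what a row does not reach only later rows make up. Full scale, the value 1, is 0.25 m for a shift and 360 degrees for a turn. A row lasts 1/12 s, in which the tool goes at most 41.7 mm and 7.16 degrees, less where a joint would pass 70% of its speed; a pose out of reach is approached as far as the arm can. A call with a number of a shift or a turn outside -1 to 1 is refused whole. A call with a gripper value outside its range is refused whole. The fingers move at their own pace and stop on an object; the grip force is fixed at half the most. Time passes only in rows, so rows that repeat a pose let the fingers close. It gives the time, the measured TCP pose, the force and the opening at its end, in the units of the state.
- env.state(): the state, without advancing time (a new reading comes with each control period).
- env.grab_frame(name): name is "side" or "top" or "wrist"; returns a dict with "frame" (480x640x3 uint8, blue, green, red), "fovy" (degrees; the focal length in pixels is half the picture's height over the tangent of half this angle, whatever the lens; pixels are square), "cx", "cy" (the principal point, pixels), "dist" ([k1, k2, p1, p2, k3] as OpenCV has them; the pictures are not rectified), "R" (3x3) and "t" (3): a world point X has camera coordinates R X + t; the wrist camera has in their place "tool_from_camera" (4x4, takes a point from camera to tool coordinates, whose origin is the TCP and whose axes are the flange's). Camera axes: x right, y down, z forward; pixel columns grow to the right and rows downward; lengths in m; the calibration is good to about 2 mm. A picture is of the moment at which its call begins: read the wrist's pose just before it. There is no depth.
- env.sign_off(): hands the job in, once; it reports no verdict.
The state is a dict: "time_s": time; "joint_positions": joint angles; "joint_vel": joint speeds; "effort": joint torques, N m; "tool_pos": TCP position; "tool_rot": TCP orientation; "force": force on the tool from outside, world axes, zero at the start; "wrist_torque": the same for the moment, N m; "width": opening from 0.0 (shut) to 1.0 (fully open).
Only numpy, scipy, OpenCV 4.12 (cv2) and the standard library are available. Lean on these libraries where they do the work, as an engineer would, in place of code of your own. Each camera call takes 0.05 s, during which the arm holds its last target.

### The job

Charge each grinding jar on the steel tray with exactly one level scoop of grinding balls: scoop balls from the bin, strike the surplus off back into the bin by passing the scoop, level and mouth first, under the strike bar until the bar is over the back of the bowl, and tip the level scoopful (four balls) into the jar. When all jars are charged, register them: stand them all together, upright on the plate of the code reader, each with its code plate turned squarely to the reader's window and close to it, for two seconds, then stand them back on the steel tray; the empty scoop ends upright in its teal tray. Handle the balls only with the scoop: never touch them with the gripper, never tip a jar over, and leave no ball outside the bin and the jars.

Things in the scene. Friction and masses are not known exactly. Their poses are not given: they have to be found in the camera images.
- ball_bin: fixed sheet-metal bin, inside 310 (x) x 72 mm; origin: on the bench at mid-width, 125 mm from the rear (+x), 185 mm from the front (-x) end. Floor heights along x (mm): 60 at +125 (rear), down at 18 degrees to the valley, 5 at -45, where the balls lie; up at 30 degrees to 40 at -105; gentle apron up to 55 at -185. Walls 3 mm thick, sides and front 64, rear 66 high; rims 3 mm more
- strike_edge (a point): middle of the lower edge of the strike bar across the bin, 127 mm in front (-x) of the bin's origin, 100 mm above the bench; axes as the bin's. The bar is 10 mm thick (x), 14 mm high, between brackets 78 mm apart (inner faces). The scoop passes between the bar and the bin's side rims, 67 mm high
- scoop_grip (a point): middle of the scoop's black handle, 98 mm above the scoop's underside; +z up, mouth faces -x. The handle is 16 (x: grip it this way) x 32 (y) x 62 mm, 70 to 132 mm up, on a yoke: two posts 28 to 37 mm behind the bowl's middle, 51 mm apart, and a cross-piece 68 mm up; surplus balls leave backwards between the posts. 0.16 to 0.26 kg; stands by itself
- scoop_bowl (a point): middle of the bowl, 14 mm above the underside, 32.5 mm in front of the handle; axes as scoop_grip. Inside 51 x 51 mm, outside 57 mm wide, floor 2 mm with a 6.5 mm high rib along x that parts it into two lanes; front edge 29 mm ahead (-x), a bead 4 mm high (balls roll out at 35 to 40 degrees forward tilt); side rims 28 mm, back wall 16 mm above the underside. Level full: 4 balls in one layer, 2 mm below the rims
- scoop_tray: teal plastic tray, 100 (x) x 160 (y) x 14 mm, fixed, floor 2 mm thick, where the scoop stands; origin: middle of its underside
- jar_tray: stainless tray, 175 (x) x 235 (y) x 15 mm, fixed, floor 2 mm thick, on which the jars stand at the start; origin: middle of its underside
- reader: code reader, fixed: black base plate 150 (x) x 250 (y) x 8 mm, on which the jars are to stand, and a white scanner block 236 mm wide, 72 mm high (above the bench) on it from x = +41 to +75 mm. Its window, 204 mm wide, 33 to 55 mm above the bench, lies at x = +38.5 mm and looks to -x. Origin: middle of the plate's underside
- jar_a_center (a point): an open aluminium grinding jar, 68 mm outside, 60 mm inside, 75 mm high, floor 6 mm thick, 0.40 kg empty; the point is half-way up its axis, +z is up, its +x axis points at its code plate. One or two jars are present (None: absent)
- jar_a_mark (a point): middle of the white code plate of jar_a (24 x 30 mm), 35 mm from the jar's axis, 36 mm above its underside; axes as the jar's: +x points outwards from the plate
- jar_b_center (a point): an open aluminium grinding jar, 68 mm outside, 60 mm inside, 75 mm high, floor 6 mm thick, 0.40 kg empty; the point is half-way up its axis, +z is up, its +x axis points at its code plate. One or two jars are present (None: absent)
- jar_b_mark (a point): middle of the white code plate of jar_b (24 x 30 mm), 35 mm from the jar's axis, 36 mm above its underside; axes as the jar's: +x points outwards from the plate
- ball_01: a white grinding ball, 24 mm across, 40 g; origin at its centre. 12 or 13 are present (None: absent). Smooth: balls roll down slopes over about 5 degrees
- ball_02: a white grinding ball, 24 mm across, 40 g; origin at its centre. 12 or 13 are present (None: absent). Smooth: balls roll down slopes over about 5 degrees
- ball_03: a white grinding ball, 24 mm across, 40 g; origin at its centre. 12 or 13 are present (None: absent). Smooth: balls roll down slopes over about 5 degrees
- ball_04: a white grinding ball, 24 mm across, 40 g; origin at its centre. 12 or 13 are present (None: absent). Smooth: balls roll down slopes over about 5 degrees
- ball_05: a white grinding ball, 24 mm across, 40 g; origin at its centre. 12 or 13 are present (None: absent). Smooth: balls roll down slopes over about 5 degrees
- ball_06: a white grinding ball, 24 mm across, 40 g; origin at its centre. 12 or 13 are present (None: absent). Smooth: balls roll down slopes over about 5 degrees
- ball_07: a white grinding ball, 24 mm across, 40 g; origin at its centre. 12 or 13 are present (None: absent). Smooth: balls roll down slopes over about 5 degrees
- ball_08: a white grinding ball, 24 mm across, 40 g; origin at its centre. 12 or 13 are present (None: absent). Smooth: balls roll down slopes over about 5 degrees
- ball_09: a white grinding ball, 24 mm across, 40 g; origin at its centre. 12 or 13 are present (None: absent). Smooth: balls roll down slopes over about 5 degrees
- ball_10: a white grinding ball, 24 mm across, 40 g; origin at its centre. 12 or 13 are present (None: absent). Smooth: balls roll down slopes over about 5 degrees
- ball_11: a white grinding ball, 24 mm across, 40 g; origin at its centre. 12 or 13 are present (None: absent). Smooth: balls roll down slopes over about 5 degrees
- ball_12: a white grinding ball, 24 mm across, 40 g; origin at its centre. 12 or 13 are present (None: absent). Smooth: balls roll down slopes over about 5 degrees
- ball_13: a white grinding ball, 24 mm across, 40 g; origin at its centre. 12 or 13 are present (None: absent). Smooth: balls roll down slopes over about 5 degrees
Not all that is in view belongs to the job. Leave any brown look-alike of the part that bears jar_a_center alone.

How it is judged:
On the way, in this order (a step that is already met when the one before it is completed fails the run):
1. the scoop, level and with balls in it, is under the strike bar, the bar over the back half of the bowl (x of scoop_bowl in the frame of strike_edge between -0.05 and -0.005 m and y of scoop_bowl in the frame of strike_edge between -0.02 and 0.02 m and z of scoop_bowl in the frame of strike_edge between -0.025 and -0.009 m and angle between scoop_grip's own z axis and vertical below 0.15 rad and distance between any of ball_01, ball_02, ball_03, ball_04, ball_05, ball_06, ball_07, ball_08, ball_09, ball_10, ball_11, ball_12, ball_13 and scoop_bowl below 0.03 m), for 0.05 s.
2. all jars stand together on the reader's plate, charged with four balls each (weight 5.30 to 5.69 N), code plates facing the window within 15 degrees and within 50 mm of it (contact force between jar_a and reader between 5.3 and 5.69 N and angle between each of jar_a_center, jar_b_center's own z axis and vertical below 0.08 rad and angle between the x axis of each of jar_a_mark, jar_b_mark and the x axis of reader, either way round below 0.26 rad and x of jar_a_mark in the frame of reader between -0.0115 and 0.0485 m and y of jar_a_mark in the frame of reader between -0.105 and 0.105 m and contact force between jar_b and reader between 5.3 and 5.69 N and x of jar_b_mark in the frame of reader between -0.0115 and 0.0485 m and y of jar_b_mark in the frame of reader between -0.105 and 0.105 m), for 1 s.
At the end, for the whole second after the job is handed in: Each jar upright (0.08 rad) and at rest on the steel tray with exactly 4 balls (weight 5.30 to 5.69 N); every other ball in the bin; the scoop standing upright (0.1 rad) in its teal tray (contact force between jar_a and jar_tray between 5.3 and 5.69 N and angle between each of jar_a_center, jar_b_center's own z axis and vertical below 0.08 rad and linear speed of each of jar_a, jar_b, scoop below 0.02 m/s and x of jar_a_center in the frame of jar_tray between -0.06 and 0.06 m and y of jar_a_center in the frame of jar_tray between -0.09 and 0.09 m and contact force between jar_b and jar_tray between 5.3 and 5.69 N and x of jar_b_center in the frame of jar_tray between -0.06 and 0.06 m and y of jar_b_center in the frame of jar_tray between -0.09 and 0.09 m and ((x of ball_01 in the frame of ball_bin between -0.186 and 0.126 m and y of ball_01 in the frame of ball_bin between -0.037 and 0.037 m and z of ball_01 in the frame of ball_bin between 0 and 0.07 m) or (horizontal distance between ball_01 and jar_a_center below 0.03 m and distance between ball_01 and jar_a_center below 0.055 m) or (horizontal distance between ball_01 and jar_b_center below 0.03 m and distance between ball_01 and jar_b_center below 0.055 m)) and ((x of ball_02 in the frame of ball_bin between -0.186 and 0.126 m and y of ball_02 in the frame of ball_bin between -0.037 and 0.037 m and z of ball_02 in the frame of ball_bin between 0 and 0.07 m) or (horizontal distance between ball_02 and jar_a_center below 0.03 m and distance between ball_02 and jar_a_center below 0.055 m) or (horizontal distance between ball_02 and jar_b_center below 0.03 m and distance between ball_02 and jar_b_center below 0.055 m)) and ((x of ball_03 in the frame of ball_bin between -0.186 and 0.126 m and y of ball_03 in the frame of ball_bin between -0.037 and 0.037 m and z of ball_03 in the frame of ball_bin between 0 and 0.07 m) or (horizontal distance between ball_03 and jar_a_center below 0.03 m and distance between ball_03 and jar_a_center below 0.055 m) or (horizontal distance between ball_03 and jar_b_center below 0.03 m and distance between ball_03 and jar_b_center below 0.055 m)) and ((x of ball_04 in the frame of ball_bin between -0.186 and 0.126 m and y of ball_04 in the frame of ball_bin between -0.037 and 0.037 m and z of ball_04 in the frame of ball_bin between 0 and 0.07 m) or (horizontal distance between ball_04 and jar_a_center below 0.03 m and distance between ball_04 and jar_a_center below 0.055 m) or (horizontal distance between ball_04 and jar_b_center below 0.03 m and distance between ball_04 and jar_b_center below 0.055 m)) and ((x of ball_05 in the frame of ball_bin between -0.186 and 0.126 m and y of ball_05 in the frame of ball_bin between -0.037 and 0.037 m and z of ball_05 in the frame of ball_bin between 0 and 0.07 m) or (horizontal distance between ball_05 and jar_a_center below 0.03 m and distance between ball_05 and jar_a_center below 0.055 m) or (horizontal distance between ball_05 and jar_b_center below 0.03 m and distance between ball_05 and jar_b_center below 0.055 m)) and ((x of ball_06 in the frame of ball_bin between -0.186 and 0.126 m and y of ball_06 in the frame of ball_bin between -0.037 and 0.037 m and z of ball_06 in the frame of ball_bin between 0 and 0.07 m) or (horizontal distance between ball_06 and jar_a_center below 0.03 m and distance between ball_06 and jar_a_center below 0.055 m) or (horizontal distance between ball_06 and jar_b_center below 0.03 m and distance between ball_06 and jar_b_center below 0.055 m)) and ((x of ball_07 in the frame of ball_bin between -0.186 and 0.126 m and y of ball_07 in the frame of ball_bin between -0.037 and 0.037 m and z of ball_07 in the frame of ball_bin between 0 and 0.07 m) or (horizontal distance between ball_07 and jar_a_center below 0.03 m and distance between ball_07 and jar_a_center below 0.055 m) or (horizontal distance between ball_07 and jar_b_center below 0.03 m and distance between ball_07 and jar_b_center below 0.055 m)) and ((x of ball_08 in the frame of ball_bin between -0.186 and 0.126 m and y of ball_08 in the frame of ball_bin between -0.037 and 0.037 m and z of ball_08 in the frame of ball_bin between 0 and 0.07 m) or (horizontal distance between ball_08 and jar_a_center below 0.03 m and distance between ball_08 and jar_a_center below 0.055 m) or (horizontal distance between ball_08 and jar_b_center below 0.03 m and distance between ball_08 and jar_b_center below 0.055 m)) and ((x of ball_09 in the frame of ball_bin between -0.186 and 0.126 m and y of ball_09 in the frame of ball_bin between -0.037 and 0.037 m and z of ball_09 in the frame of ball_bin between 0 and 0.07 m) or (horizontal distance between ball_09 and jar_a_center below 0.03 m and distance between ball_09 and jar_a_center below 0.055 m) or (horizontal distance between ball_09 and jar_b_center below 0.03 m and distance between ball_09 and jar_b_center below 0.055 m)) and ((x of ball_10 in the frame of ball_bin between -0.186 and 0.126 m and y of ball_10 in the frame of ball_bin between -0.037 and 0.037 m and z of ball_10 in the frame of ball_bin between 0 and 0.07 m) or (horizontal distance between ball_10 and jar_a_center below 0.03 m and distance between ball_10 and jar_a_center below 0.055 m) or (horizontal distance between ball_10 and jar_b_center below 0.03 m and distance between ball_10 and jar_b_center below 0.055 m)) and ((x of ball_11 in the frame of ball_bin between -0.186 and 0.126 m and y of ball_11 in the frame of ball_bin between -0.037 and 0.037 m and z of ball_11 in the frame of ball_bin between 0 and 0.07 m) or (horizontal distance between ball_11 and jar_a_center below 0.03 m and distance between ball_11 and jar_a_center below 0.055 m) or (horizontal distance between ball_11 and jar_b_center below 0.03 m and distance between ball_11 and jar_b_center below 0.055 m)) and ((x of ball_12 in the frame of ball_bin between -0.186 and 0.126 m and y of ball_12 in the frame of ball_bin between -0.037 and 0.037 m and z of ball_12 in the frame of ball_bin between 0 and 0.07 m) or (horizontal distance between ball_12 and jar_a_center below 0.03 m and distance between ball_12 and jar_a_center below 0.055 m) or (horizontal distance between ball_12 and jar_b_center below 0.03 m and distance between ball_12 and jar_b_center below 0.055 m)) and ((x of ball_13 in the frame of ball_bin between -0.186 and 0.126 m and y of ball_13 in the frame of ball_bin between -0.037 and 0.037 m and z of ball_13 in the frame of ball_bin between 0 and 0.07 m) or (horizontal distance between ball_13 and jar_a_center below 0.03 m and distance between ball_13 and jar_a_center below 0.055 m) or (horizontal distance between ball_13 and jar_b_center below 0.03 m and distance between ball_13 and jar_b_center below 0.055 m)) and contact force between scoop and scoop_tray above 1 N and angle between scoop_grip's own z axis and vertical below 0.1 rad and x of scoop_bowl in the frame of scoop_tray between -0.06 and 0.06 m and y of scoop_bowl in the frame of scoop_tray between -0.09 and 0.09 m); the robot touches nothing.
It fails at once if the gripper's fingers touch a ball (contact force between the fingers and ball_01 above 1 N or contact force between the fingers and ball_02 above 1 N or contact force between the fingers and ball_03 above 1 N or contact force between the fingers and ball_04 above 1 N or contact force between the fingers and ball_05 above 1 N or contact force between the fingers and ball_06 above 1 N or contact force between the fingers and ball_07 above 1 N or contact force between the fingers and ball_08 above 1 N or contact force between the fingers and ball_09 above 1 N or contact force between the fingers and ball_10 above 1 N or contact force between the fingers and ball_11 above 1 N or contact force between the fingers and ball_12 above 1 N or contact force between the fingers and ball_13 above 1 N).
It fails at once if a jar is tipped over (angle between any of jar_a_center, jar_b_center's own z axis and vertical above 0.7 rad).
Of jar_a, jar_b only 1 to 2 are there at a start; the rules pass over those that are not, and their reading is None.
Of ball_12, ball_13 only 1 to 2 are there at a start; the rules pass over those that are not, and their reading is None.
At some moment in a run one of jar_a, jar_b may be knocked a few centimetres aside while the robot is not near it.
It also fails if it takes over 210 s, if anything falls off the work surface, if the arm or the gripper's body presses on something with over 40 N, if the wrist force passes 120 N, or if a joint passes its speed limit or range.

## Working session

There is one attempt and no reset: what is moved stays moved. The work goes in short steps, Python scripts to look and compute and a tool call to move; the robot and the scene stay as the last step left them, time stands still between calls to the robot, and variables do not carry over. Pictures are saved under pics/ and viewed, and the job is handed in when it is done.

Besides the shell and the picture viewer there is one more tool, called after "Request:" in YAML: its name, and indented under it one key for each argument. send_rows: Moves the arm, as the interface text tells. Its arguments: {"type":"object","properties":{"commands":{"type":"array","items":{"type":"array","items":{"type":"array","items":{"type":"number"}}}}},"required":["commands"]}

```bash
ls; mkdir -p pics; cat > h.py <<'E'
from bench import env
import numpy as np, cv2
def snap(name,fn):
    s=env.state(); f=env.grab_frame(name); 
    cv2.imwrite('pics/'+fn,f['frame']); return s,f
E
python3 - <<'E'
from h import *
s=env.state(); print({k:np.round(v,3).tolist() for k,v in s.items()}, env.tips_ahead)
for n in ['side','top','wrist']:
    s,f=snap(n,n+'0.png'); print(n,{k:(np.round(v,4).tolist() if k!='frame' else v.shape) for k,v in f.items()})
E
```

```text
pics
{'time_s': 0.0, 'joint_positions': [-0.892, 0.256, 0.107, -0.0, -1.424, -0.285], 'joint_vel': [-0.0, 0.001, 0.001, -0.001, -0.001, 0.001], 'effort': [0.0, -38.663, 23.793, 5.365, -0.006, -0.0], 'tool_pos': [0.211, -0.507, 0.252], 'tool_rot': [[-0.924, -0.384, -0.001], [-0.384, 0.924, 0.002], [0.0, 0.002, -1.0]], 'force': [0.562, -0.62, 0.792], 'wrist_torque': [-0.021, 0.02, 0.043], 'width': 1.001} 0.022
side {'frame': (480, 640, 3), 'fovy': 50.2596, 'cx': 320.8835, 'cy': 246.8433, 'dist': [0.0211, 0.0, 0.0, 0.0, 0.0], 'R': [[-0.9261, -0.3771, 0.0121], [-0.1921, 0.4435, -0.8755], [0.3248, -0.8131, -0.4831]], 't': [0.5407, 0.1754, 0.9716]}
top {'frame': (480, 640, 3), 'fovy': 44.7444, 'cx': 330.4832, 'cy': 236.4777, 'dist': [-0.1434, 0.0, 0.0, 0.0, 0.0], 'R': [[0.004, -1.0, -0.0057], [-0.9986, -0.0037, -0.0531], [0.0531, 0.0059, -0.9986]], 't': [0.0429, 0.5378, 1.2157]}
wrist {'frame': (480, 640, 3), 'fovy': 63.0492, 'cx': 316.8284, 'cy': 239.8494, 'dist': [-0.0593, 0.0, 0.0, 0.0, 0.0], 'tool_from_camera': [[-0.0001, -0.9524, -0.3048, 0.0783], [1.0, -0.0001, 0.0001, -0.0009], [-0.0001, -0.3048, 0.9524, -0.1207], [0.0, 0.0, 0.0, 1.0]]}
```

View pics/side0.png

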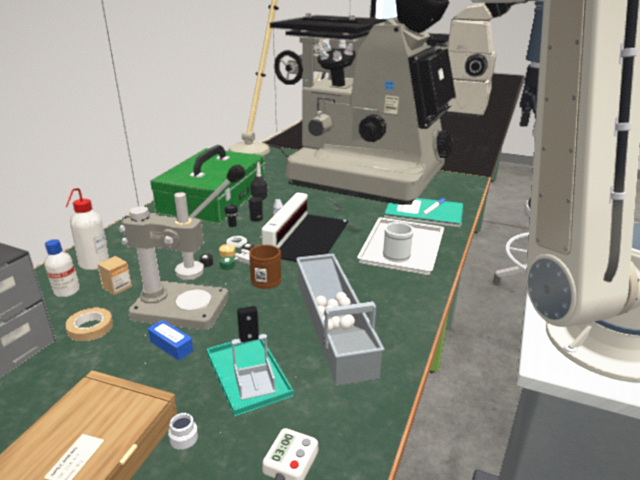

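View pics/top0.png

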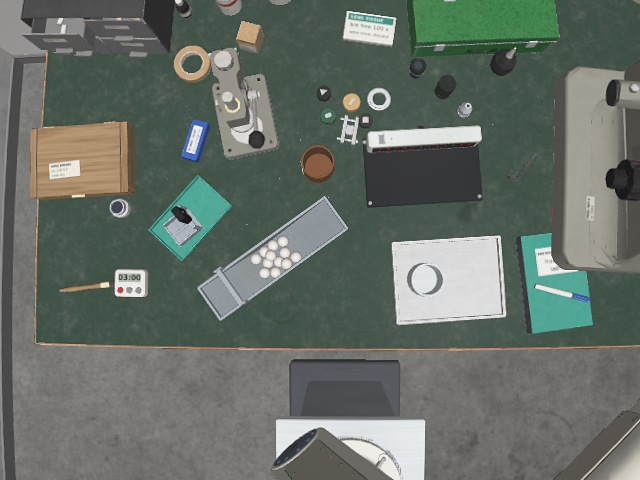

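View pics/wrist0.png

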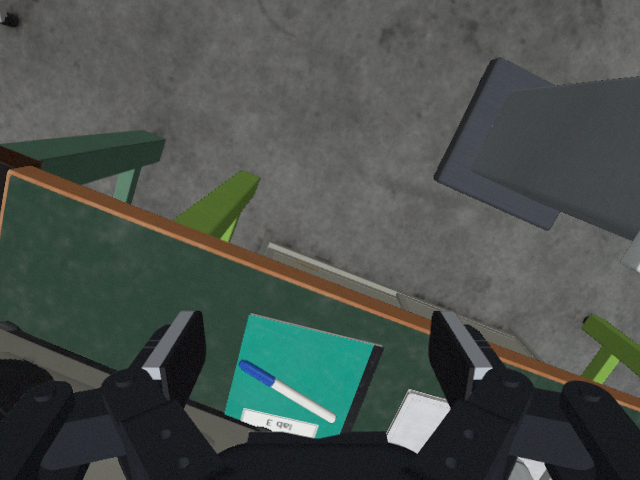

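```bash
cat >> h.py <<'E'
def K(f):
    fl=240/np.tan(np.radians(f['fovy'])/2); return np.array([[fl,0,f['cx']],[0,fl,f['cy']],[0,0,1.]])
def ray(f,uv,s=None):
    p=cv2.undistortPoints(np.array(uv,float).reshape(-1,1,2),K(f),np.array(f['dist'])).reshape(-1,2)
    d=np.c_[p,np.ones(len(p))]
    if 'R' in f: R=np.array(f['R']);t=np.array(f['t']); return -R.T@t, d@R
    T=np.array(f['tool_from_camera']);Rt=np.array(s['tool_rot']);
    return Rt@T[:3,3]+np.array(s['tool_pos']), d@T[:3,:3].T@Rt.T
def onz(f,uv,z,s=None):
    c,d=ray(f,uv,s); z=np.broadcast_to(np.asarray(z,float),len(d)); return c+d*((z-c[2])/d[:,2])[:,None]
def proj(f,X,s=None):
    X=np.array(X,float).reshape(-1,3)
    if 'R' in f: R=np.array(f['R']);t=np.array(f['t'])
    else:
        T=np.array(f['tool_from_camera']);Rt=np.array(s['tool_rot']);Rc=Rt@T[:3,:3];c=Rt@T[:3,3]+np.array(s['tool_pos']);R=Rc.T;t=-R@c
    return cv2.projectPoints(X,cv2.Rodrigues(R)[0],t,K(f),np.array(f['dist']))[0].reshape(-1,2)
def crop(fr,x0,y0,x1,y1,k,fn): cv2.imwrite('pics/'+fn,cv2.resize(fr[y0:y1,x0:x1],None,fx=k,fy=k,interpolation=cv2.INTER_CUBIC))
E
python3 - <<'E'
from h import *
f=cv2.imread('pics/top0.png'); g=cv2.imread('pics/side0.png')
crop(f,140,170,360,330,3.6,'c1.png'); crop(f,350,110,520,340,2.6,'c2.png'); crop(g,200,240,400,420,3.3,'c3.png'); crop(g,230,180,450,290,3.6,'c4.png')
E
```

```text
(no output)
```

View pics/c1.png

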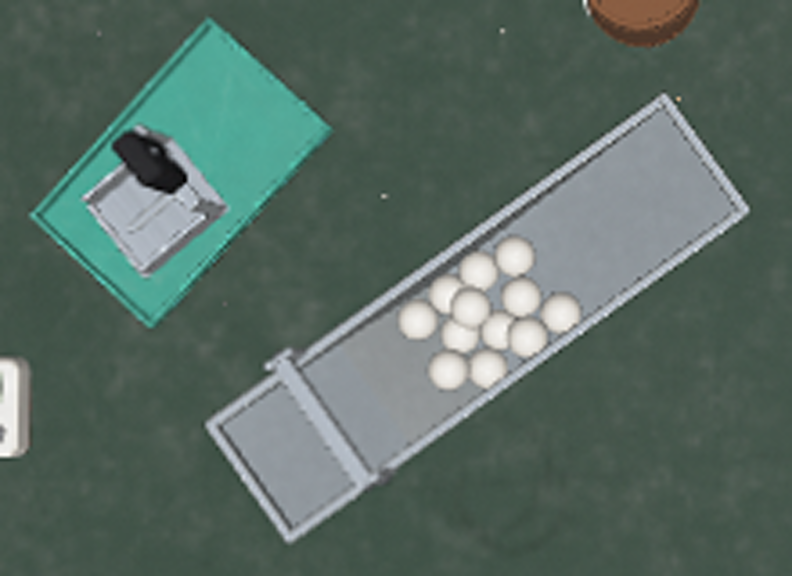

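View pics/c2.png

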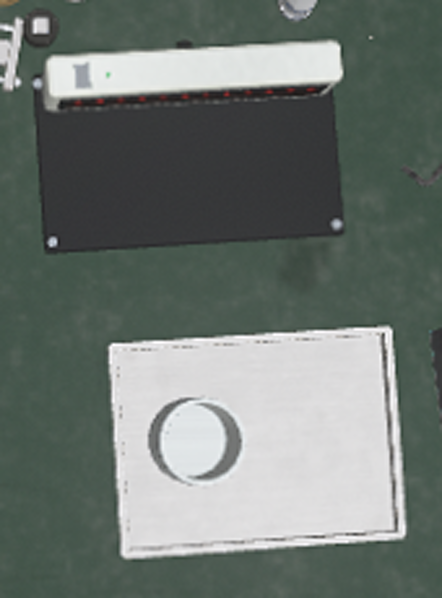

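View pics/c3.png

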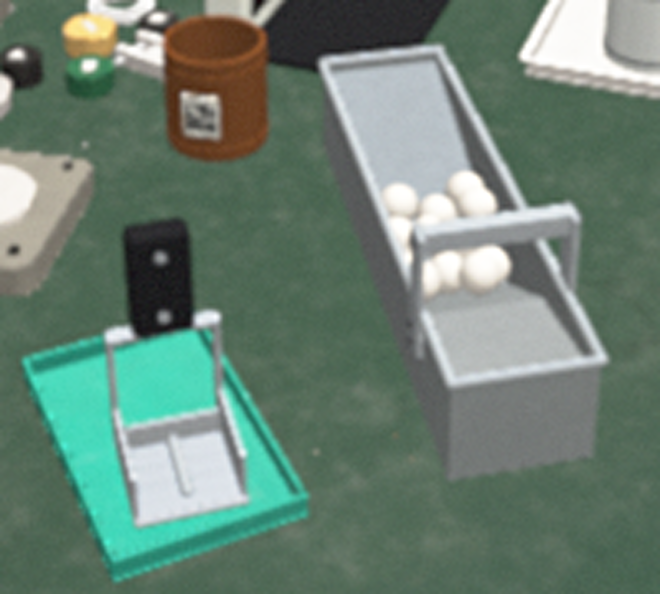

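View pics/c4.png

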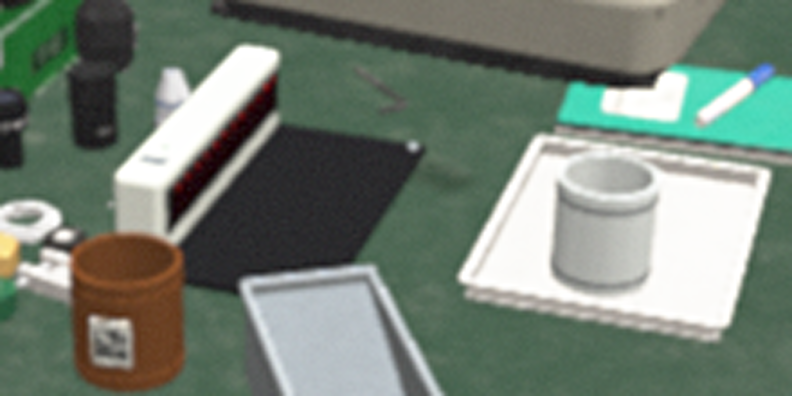

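```bash
python3 - <<'E'
from h import *
f=env.grab_frame('top'); g=env.grab_frame('side')
C=lambda L: np.array(L)/3.6+[140,170]
c=onz(f,C([(664,96),(748,211),(292,541),(207,425)]),0.067)
print('bin',c.round(4).tolist())
x=(c[0]+c[1]-c[2]-c[3])[:2]; L=np.linalg.norm(x)/2; x/=np.linalg.norm(x); print('len',L,'w',np.linalg.norm(c[0]-c[1]),np.linalg.norm(c[2]-c[3]),'ang',np.arctan2(x[1],x[0]))
m=c.mean(0)[:2]; org=m+x*0.030; print('org',org)
s=onz(f,C([(207,20),(332,128),(152,327),(32,215)]),0.014); print('stray',s.round(4).tolist(), s.mean(0), [np.linalg.norm(s[i]-s[(i+1)%4]) for i in range(4)])
D=lambda L: np.array(L)/2.6+[350,110]
t=onz(f,D([(109,344),(390,326),(404,538),(123,558)]),0.015); print('jtray',t.round(4).tolist(),t.mean(0),[np.linalg.norm(t[i]-t[(i+1)%4]) for i in range(4)])
r=onz(f,D([(35,75),(330,60),(343,234),(46,251)]),0.008); print('reader',r.round(4).tolist(),[np.linalg.norm(r[i]-r[(i+1)%4]) for i in range(4)])
fr=r[3]-r[2]; print('reader yax',fr)
j=onz(f,D([(195,441)]),0.075); print('jar rim?',j)
print('cams',onz(f,[(0,0)],0)[0], ray(g,[(0,0)])[0], ray(f,[(0,0)])[0])
print('proj',proj(g,[j[0]-[0,0,0.0]]))
E
```

```text
bin [[0.6157, 0.0572, 0.067], [0.5509, 0.0098, 0.067], [0.3643, 0.2652, 0.067], [0.429, 0.3142, 0.067]]
len 0.3169820328864797 w 0.08029425526621312 0.0811714568262654 ang -0.941194392928576
org [0.5076411  0.13735365]
stray [[0.6675, 0.3307, 0.014], [0.6028, 0.2543, 0.014], [0.4846, 0.3605, 0.014], [0.5507, 0.4348, 0.014]] [0.57639797 0.34508761 0.014     ] [np.float64(0.1000850361147348), np.float64(0.15888233961895307), np.float64(0.09951207553642288), np.float64(0.15637711411809288)]
jtray [[0.5258, -0.0847, 0.015], [0.5413, -0.3164, 0.015], [0.3679, -0.3272, 0.015], [0.3527, -0.0962, 0.015]] [ 0.44692989 -0.20613313  0.015     ] [np.float64(0.23223074561738882), np.float64(0.1737193187517085), np.float64(0.2314755182393456), np.float64(0.173498354760563)]
reader [[0.7484, -0.025, 0.008], [0.7637, -0.2716, 0.008], [0.6176, -0.2798, 0.008], [0.6021, -0.0339, 0.008]] [np.float64(0.24708052227324387), np.float64(0.1462897425941009), np.float64(0.246423012035381), np.float64(0.14653947033063852)]
reader yax [-0.0155557   0.24593154  0.        ]
jar rim? [[ 0.44852972 -0.14526397  0.075     ]]
cams [1.10186456 0.83777193 0.        ] [0.21879184 0.91615669 0.61640046] [0.47236054 0.03769751 1.24281506]
proj [[398.13787375 229.40427036]]
```

```bash
cat >> h.py <<'E'
from scipy.spatial.transform import Rotation as Rr
def rot(psi,tau=0):  # tool y along psi, tilt forward (top toward psi) by tau
    m=np.array([np.cos(psi),np.sin(psi),0]); z=np.array([0,0,-1.]); R=np.c_[np.cross(m,z),m,z]
    return Rr.from_rotvec(tau*np.array([-np.sin(psi),np.cos(psi),0])).as_matrix()@R
def plan(p,R,s=None):
    s=s or env.state(); R0=np.array(s['tool_rot']); d=R0.T@(np.array(p)-s['tool_pos']); w=Rr.from_matrix(R0.T@R).as_rotvec()
    print('row',np.r_[d/0.25,w/2/np.pi].round(4).tolist(),'mm',(np.linalg.norm(d)*1e3).round(1),'deg',np.degrees(np.linalg.norm(w)).round(1),'rows',np.ceil(max(np.linalg.norm(d)/.0417,np.degrees(np.linalg.norm(w))/7.16)))
def st():
    s=env.state(); R=np.array(s['tool_rot']); print('t',round(s['time_s'],2),'p',np.round(s['tool_pos'],4).tolist(),'psi',round(np.arctan2(R[1,1],R[0,1]),4),'z',R[:,2].round(3).tolist(),'F',np.round(s['force'],1).tolist(),'w',round(s['width'],3),'j',np.round(s['joint_positions'],2).tolist()); return s
E
python3 - <<'E'
from h import *
st(); plan([0.42,-0.33,0.28],rot(-np.pi))
E
```

```text
t 0.25 p [0.211, -0.5077, 0.2529] psi 1.9646 z [-0.0, 0.001, -1.0] F [-0.3, -0.3, -0.6] w 1.002 j [-0.89, 0.26, 0.11, -0.0, -1.42, -0.28]
row [-1.0448, 0.3358, -0.1082, 0.0001, 0.0001, -0.1873] mm 275.7 deg 67.4 rows 10.0
```

Request:
send_rows:
  commands:
    - [[-0.52,0.17,-0.1,0,0,-0.095,1],[-0.52,0.17,-0.1,0,0,-0.095,1],[-0.52,0.17,-0.1,0,0,-0.095,1],[-0.52,0.17,-0.1,0,0,-0.095,1],[-0.52,0.17,-0.1,0,0,-0.095,1]]

```text
time_s: 0.67
tool_pos: [0.3173, -0.4168, 0.2787]
tool_rot: [[-0.54, -0.842, 0.001], [-0.842, 0.54, 0.0], [-0.001, -0.001, -1.0]]
force: [-0.8, -0.7, 0.1]
width: 0.997
```

```bash
python3 - <<'E'
from h import *
st(); plan([0.42,-0.33,0.28],rot(-np.pi))
E
```

```text
t 0.67 p [0.3173, -0.4168, 0.2787] psi 2.5717 z [0.001, 0.0, -1.0] F [-0.8, -0.7, 0.1] w 0.997 j [-0.62, 0.2, 0.1, -0.0, -1.47, 0.05]
row [-0.5138, -0.1586, -0.0045, -0.0002, 0.0001, -0.0907] mm 134.4 deg 32.7 rows 5.0
```

Request:
send_rows:
  commands:
    - [[-0.51,-0.16,0,0,0,-0.09,1],[-0.51,-0.16,0,0,0,-0.09,1],[-0.51,-0.16,0,0,0,-0.09,1],[-0.51,-0.16,0,0,0,-0.09,1],[-0.51,-0.16,0,0,0,-0.09,1]]

```text
time_s: 1.08
tool_pos: [0.4221, -0.3287, 0.2783]
tool_rot: [[0.006, -1.0, 0.001], [-1.0, -0.006, 0.001], [-0.001, -0.001, -1.0]]
force: [-0.6, -0.7, -0.4]
width: 0.998
```

```bash
python3 - <<'E'
from h import *
st(); snap('wrist','w1.png')
E
```

```text
t 1.08 p [0.4221, -0.3287, 0.2783] psi -3.1358 z [0.001, 0.001, -1.0] F [-0.6, -0.7, -0.4] w 0.998 j [-0.37, 0.22, 0.12, -0.0, -1.48, 0.38]
```

View pics/w1.png

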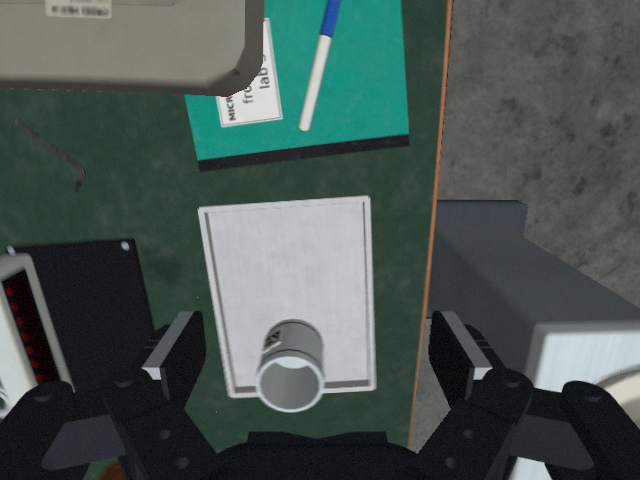

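```bash
python3 - <<'E'
from h import *
f=cv2.imread('pics/w1.png'); crop(f,230,300,350,420,6,'c5.png')
E
```

```text
(no output)
```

View pics/c5.png

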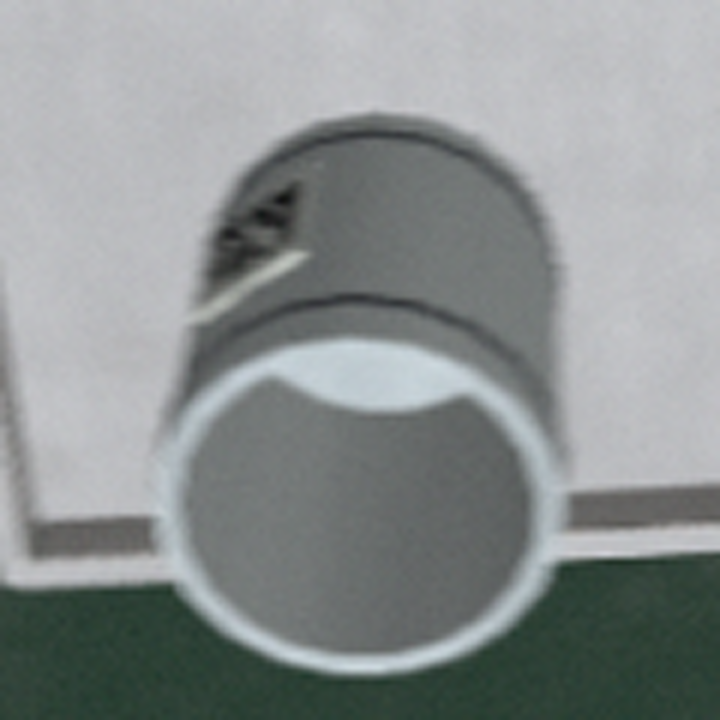

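```bash
python3 - <<'E'
from h import *
s=env.state(); f=env.grab_frame('wrist')
C=lambda L: np.array(L)/6+[230,300]
e=onz(f,C([(190,322),(308,255)]),0.053,s); print(e, np.linalg.norm(e[0]-e[1])); d=(e[1]-e[0]); print('normal', np.arctan2(d[1],d[0]), np.degrees(np.arctan2(d[1],d[0])))
rim=onz(f,C([(158,500),(568,500),(363,340),(363,674)]),0.077,s); print(rim, rim[:2].mean(0),rim[2:].mean(0))
c=rim.mean(0); m=e.mean(0)-c; print('mark ang',np.arctan2(m[1],m[0]),np.linalg.norm(m[:2]))
t=env.grab_frame('top'); print(proj(t,[[*rim.mean(0)[:2],.077]]))
E
```

```text
[[ 0.47726144 -0.17399519  0.053     ]
 [ 0.45663045 -0.18757719  0.053     ]] 0.024700380594185698
normal -2.5593837116589566 -146.64188483258584
[[ 0.48010179 -0.1557252   0.077     ]
 [ 0.41244097 -0.15654098  0.077     ]
 [ 0.44573026 -0.18722576  0.077     ]
 [ 0.44681394 -0.12029439  0.077     ]] [ 0.44627138 -0.15613309  0.077     ] [ 0.4462721  -0.15376007  0.077     ]
mark ang -0.8959959567456008 0.03309241927601448
[[429.95877952 280.76734999]]
```

```bash
python3 - <<'E'
from h import *
s=env.state(); f=env.grab_frame('wrist'); t=env.grab_frame('top')
print(onz(f,[(229,397),(375,389),(369,197),(200,209)],0.015,s))
a=np.linspace(0,2*np.pi,40)
im=t['frame'].copy(); 
big=cv2.resize(im[250:310,390:460],None,fx=10,fy=10,interpolation=cv2.INTER_CUBIC)
for r,z,col in((.034,.077,(0,0,255)),(.034,.002,(255,0,0))):
  p=proj(t,np.c_[.4463+r*np.cos(a),-.1545+r*np.sin(a),z+0*a]); p=((p-[390,250]+.5)*10).astype(int)
  cv2.polylines(big,[p.reshape(-1,1,2)],True,col)
cv2.imwrite('pics/c6.png',big)
E
```

```text
[[ 0.52741043 -0.08897487  0.015     ]
 [ 0.35267593 -0.10027866  0.015     ]
 [ 0.3683069  -0.33129503  0.015     ]
 [ 0.53871257 -0.3201218   0.015     ]]
```

View pics/c6.png

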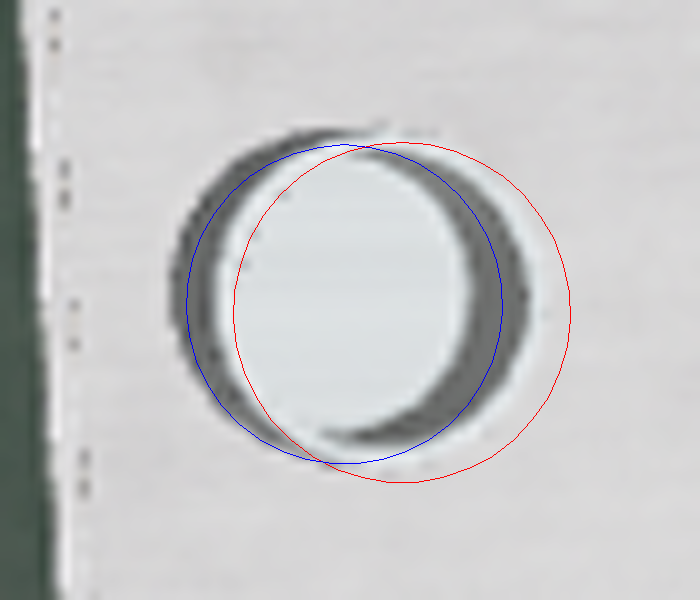

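```bash
python3 - <<'E'
from h import *
t=env.grab_frame('top'); C=lambda L: np.array(L)/3.6+[140,170]
b=onz(t,C([(82,198),(147,275),(228,208)]),[.03,.03,.018]); print(b)
h=onz(t,C([(150,155)]),.134); print('handle',h)
plan([0.54,0.33,0.30],rot(2.27))
E
```

```text
[[0.55981334 0.39958337 0.03      ]
 [0.51477062 0.35973027 0.03      ]
 [0.55495685 0.31491572 0.018     ]]
handle [[0.57550392 0.33167765 0.134     ]]
row [-2.649, -0.4634, -0.0834, -0.0002, 0.0001, 0.1376] mm 672.6 deg 49.5 rows 17.0
```

Request:
send_rows:
  commands:
    - [[-0.8,-0.14,-0.08,0,0,0.08,1],[-0.8,-0.14,-0.08,0,0,0.08,1],[-0.8,-0.14,-0.08,0,0,0.08,1],[-0.8,-0.14,-0.08,0,0,0.08,1],[-0.8,-0.14,-0.08,0,0,0.08,1]]

```text
time_s: 1.8
tool_pos: [0.4525, -0.1476, 0.2976]
tool_rot: [[-0.496, -0.868, 0.001], [-0.868, 0.496, -0.0], [-0.001, -0.001, -1.0]]
force: [1.2, -0.5, -0.2]
width: 1.001
```

```bash
python3 - <<'E'
from h import *
st(); plan([0.54,0.33,0.30],rot(2.30))
E
```

```text
t 1.8 p [0.4525, -0.1476, 0.2976] psi 2.6224 z [0.001, -0.0, -1.0] F [1.2, -0.5, -0.2] w 1.001 j [0.02, 0.1, 0.02, 0.0, -1.5, -0.53]
row [-1.8324, 0.644, -0.0095, -0.0002, 0.0001, 0.0513] mm 485.6 deg 18.5 rows 12.0
```

Request:
send_rows:
  commands:
    - [[-0.78,0.27,0,0,0,0.05,1],[-0.78,0.27,0,0,0,0.05,1],[-0.78,0.27,0,0,0,0.05,1],[-0.78,0.27,0,0,0,0.05,1],[-0.78,0.27,0,0,0,0.05,1]]

```text
time_s: 2.22
tool_pos: [0.4881, 0.0433, 0.2981]
tool_rot: [[-0.743, -0.67, 0.002], [-0.67, 0.743, 0.0], [-0.002, -0.002, -1.0]]
force: [1.4, -0.8, -0.2]
width: 0.994
```

```bash
python3 - <<'E'
from h import *
st(); plan([0.54,0.33,0.30],rot(2.30))
E
```

```text
t 2.22 p [0.4881, 0.0433, 0.2981] psi 2.3045 z [0.002, 0.0, -1.0] F [1.4, -0.8, -0.2] w 0.994 j [0.41, 0.12, 0.06, 0.0, -1.5, -1.25]
row [-0.922, 0.7126, -0.0071, -0.0003, 0.0003, 0.0007] mm 291.3 deg 0.3 rows 7.0
```

Request:
send_rows:
  commands:
    - [[-0.64,0.5,0,0,0,0,1],[-0.64,0.5,0,0,0,0,1],[-0.64,0.5,0,0,0,0,1],[-0.64,0.5,0,0,0,0,1],[-0.64,0.5,0,0,0,0,1]]

```text
time_s: 2.63
tool_pos: [0.5234, 0.245, 0.2983]
tool_rot: [[-0.744, -0.668, 0.003], [-0.668, 0.744, 0.0], [-0.002, -0.002, -1.0]]
force: [1.7, 0.0, -0.0]
width: 1.002
```

Request:
send_rows:
  commands:
    - [[-0.28,0.21,0,0,0,0,1],[-0.28,0.21,0,0,0,0,1],[-0.28,0.21,0,0,0,0,1],[-0.28,0.21,0,0,0,0,1]]

```text
time_s: 2.97
tool_pos: [0.5405, 0.3328, 0.2962]
tool_rot: [[-0.744, -0.668, 0.0], [-0.668, 0.744, -0.001], [0.0, -0.001, -1.0]]
force: [-0.3, 0.2, -0.4]
width: 0.998
```

```bash
python3 - <<'E'
from h import *
st(); snap('wrist','w2.png')
E
```

```text
t 2.97 p [0.5405, 0.3328, 0.2962] psi 2.3029 z [0.0, -0.001, -1.0] F [-0.3, 0.2, -0.4] w 0.998 j [0.8, 0.43, 0.46, 0.0, -1.61, -1.64]
```

View pics/w2.png

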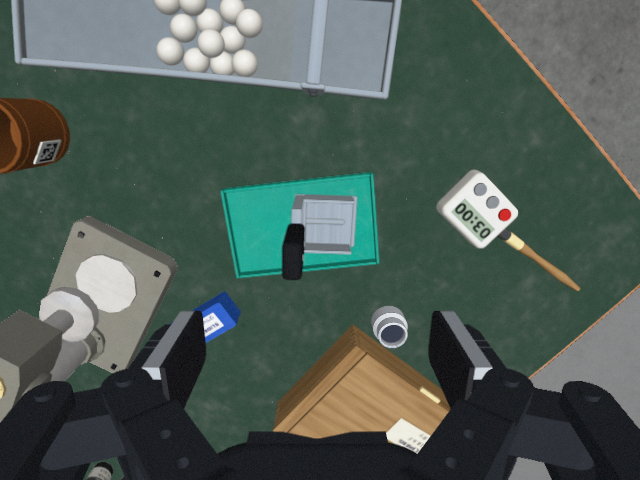

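```bash
python3 - <<'E'
from h import *
f=cv2.imread('pics/w2.png'); crop(f,210,160,400,290,4,'c7.png')
E
```

```text
(no output)
```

View pics/c7.png

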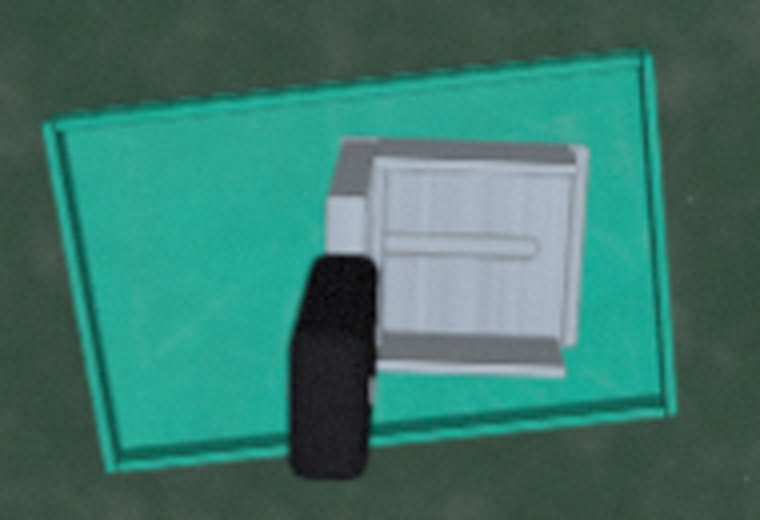

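```bash
python3 - <<'E'
from h import *
s=env.state(); f=env.grab_frame('wrist'); C=lambda L: np.array(L)/4+[210,160]
h=onz(f,C([(333,405),(292,340),(290,470),(374,340),(366,470)]),.134,s); print(h.round(4).tolist()); 
for a,b in((1,2),(3,4)): d=h[b]-h[a]; print(np.linalg.norm(d), np.arctan2(d[1],d[0])+np.pi/2)
r=onz(f,C([(388,245),(538,246)]),.0105,s); d=r[1]-r[0]; print('rib',r.round(4).tolist(),np.arctan2(d[1],d[0]))
e=onz(f,C([(586,150),(572,345)]),[.008,.008],s); d=e[0]-e[1]; print('front',e.round(4).tolist(),e.mean(0),np.linalg.norm(d),np.arctan2(d[1],d[0]))
m=np.array([np.cos(2.30),np.sin(2.30)]); print('handle from front',e.mean(0)[:2]-m*.0615)
tr=onz(f,C([(45,122),(648,52),(675,412),(110,470)]),.014,s); print('tray',tr.round(4).tolist(),tr.mean(0))
bn=onz(f,[(13,63),(386,97),(400,0)],.067,s); print('bin',bn.round(4).tolist())
E
```

```text
[[0.5757, 0.3368, 0.134], [0.5709, 0.3222, 0.134], [0.5918, 0.3394, 0.134], [0.5604, 0.3339, 0.134], [0.5818, 0.3506, 0.134]]
0.027011630976716626 2.2602531224552247
0.027039991208217852 2.232924238666139
rib [[0.5716, 0.3431, 0.0105], [0.5448, 0.3734, 0.0105]] 2.2955274800105867
front [[0.5173, 0.3654, 0.008], [0.5596, 0.4003, 0.008]] [0.5384529  0.38283843 0.008     ] 0.05482552233325817 -2.450888009251321
handle from front [0.57942888 0.33697756]
tray [[0.6058, 0.2536, 0.014], [0.4875, 0.3583, 0.014], [0.5536, 0.4332, 0.014], [0.6719, 0.3276, 0.014]] [0.57969527 0.34318943 0.014     ]
bin [[0.6225, 0.0505, 0.067], [0.4323, 0.3116, 0.067], [0.371, 0.2675, 0.067]]
```

```bash
python3 - <<'E'
from h import *
plan([0.577,0.335,0.18],rot(2.28)); 
E
```

```text
row [-0.1203, -0.0819, 0.4732, -0.0003, 0.0003, 0.0034] mm 123.8 deg 1.2 rows 3.0
```

Request:
send_rows:
  commands:
    - [[-0.12,-0.08,0.3,0,0,0.0034,1],[-0.12,-0.082,0.47,0,0,0.0034,1],[-0.12,-0.082,0.47,0,0,0.0034,1],[-0.12,-0.082,0.47,0,0,0.0034,1]]

```text
time_s: 3.4
tool_pos: [0.5743, 0.3309, 0.1718]
tool_rot: [[-0.762, -0.648, -0.01], [-0.648, 0.762, -0.008], [0.013, 0.001, -1.0]]
force: [-0.8, -1.4, -3.7]
width: 0.998
```

```bash
python3 - <<'E'
from h import *
st(); snap('wrist','w3.png');plan([0.577,0.335,0.102],rot(2.28))
E
```

```text
t 3.4 p [0.5743, 0.3309, 0.1718] psi 2.2757 z [-0.01, -0.008, -1.0] F [-0.8, -1.4, -3.7] w 0.998 j [0.76, 0.52, 0.3, -0.0, -1.36, -1.62]
row [-0.0153, 0.007, 0.2995, -0.0002, -0.0012, -0.0005] mm 75.0 deg 0.5 rows 2.0
```

View pics/w3.png

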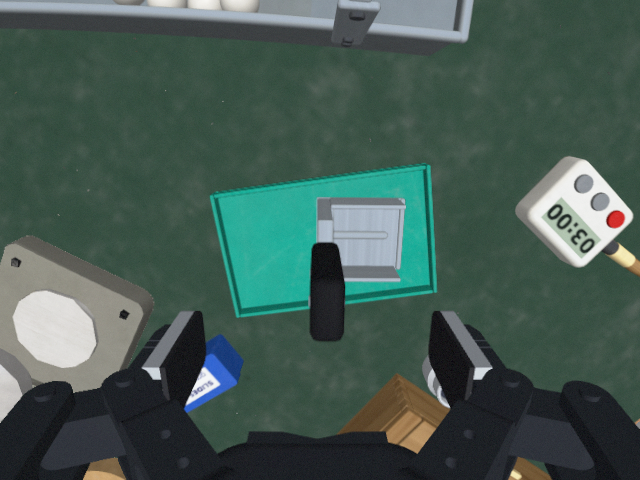

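```bash
python3 - <<'E'
from h import *
s=env.state(); f=env.grab_frame('wrist'); crop(f['frame'],270,220,390,350,5,'c8.png')
print(onz(f,[(327,322)],.134,s), proj(f,[[.577,.335,.134]],s))
st()
E
```

```text
[[0.58376694 0.34385628 0.134     ]] [[322.11511644 301.09687052]]
t 3.5 p [0.5771, 0.3329, 0.1812] psi 2.2777 z [0.002, -0.002, -1.0] F [-0.8, 0.5, 1.2] w 0.995 j [0.76, 0.51, 0.31, 0.0, -1.37, -1.62]
```

View pics/c8.png

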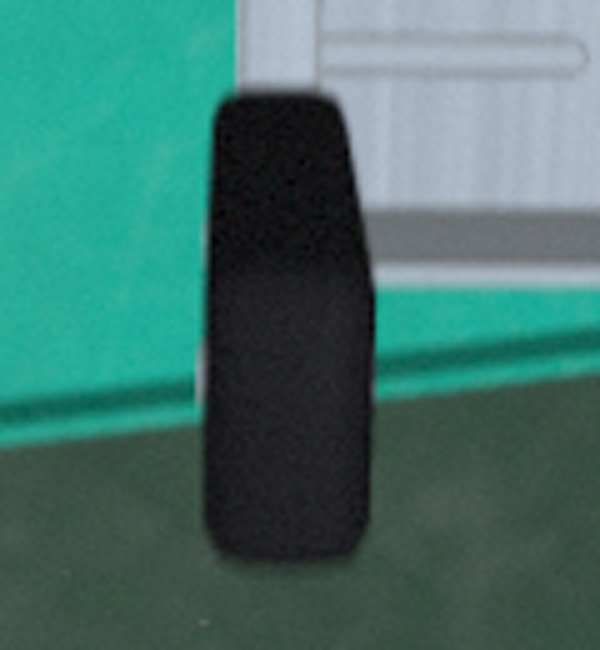

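```bash
python3 - <<'E'
from h import *
st(); plan([0.5765,0.3365,0.102],rot(2.28)); 
E
```

```text
t 3.5 p [0.5771, 0.3329, 0.1812] psi 2.2777 z [0.002, -0.002, -1.0] F [-0.8, 0.5, 1.2] w 0.995 j [0.76, 0.51, 0.31, 0.0, -1.37, -1.62]
row [-0.0075, 0.0136, 0.317, -0.0005, -0.0, -0.0004] mm 79.3 deg 0.2 rows 2.0
```

Request:
send_rows:
  commands:
    - [[-0.0075,0.0136,0.1,0,0,0,1],[-0.0075,0.0136,0.2,0,0,0,1],[-0.0075,0.0136,0.28,0,0,0,1],[-0.0075,0.0136,0.317,0,0,0,1],[-0.0075,0.0136,0.317,0,0,0,1]]

```text
time_s: 3.92
tool_pos: [0.5766, 0.3362, 0.1032]
tool_rot: [[-0.761, -0.649, 0.003], [-0.649, 0.761, -0.002], [-0.001, -0.003, -1.0]]
force: [-0.3, 0.1, -0.1]
width: 1.006
```

```bash
python3 - <<'E'
from h import *
st(); snap('wrist','w4.png');plan([0.5765,0.3365,0.102],rot(2.28))
E
```

```text
t 3.92 p [0.5766, 0.3362, 0.1032] psi 2.2774 z [0.003, -0.002, -1.0] F [-0.3, 0.1, -0.1] w 1.006 j [0.76, 0.56, 0.18, 0.0, -1.19, -1.63]
row [0.0029, 0.0016, 0.0101, -0.0006, 0.0004, -0.0003] mm 2.7 deg 0.3 rows 1.0
```

View pics/w4.png

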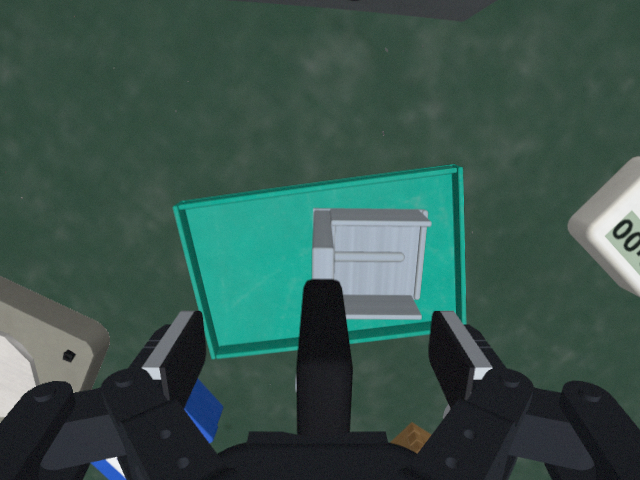

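Request:
send_rows:
  commands:
    - [[0,0,0,0,0,0,-1],[0,0,0,0,0,0,-1],[0,0,0,0,0,0,-1],[0,0,0,0,0,0,-1],[0,0,0,0,0,0,-1]]

```text
time_s: 4.38
tool_pos: [0.5775, 0.3368, 0.1052]
tool_rot: [[-0.76, -0.65, 0.005], [-0.65, 0.76, -0.001], [-0.004, -0.004, -1.0]]
force: [-0.1, 0.5, 0.0]
width: 0.3
```

Request:
send_rows:
  commands:
    - [[0,0,0,0,0,0,-1],[0,0,0,0,0,0,-1],[0,0,0,0,0,0,-1],[0,0,0,0,0,0,-1],[0,0,0,0,0,0,-1]]

```text
time_s: 4.8
tool_pos: [0.5774, 0.3368, 0.1052]
tool_rot: [[-0.76, -0.65, 0.005], [-0.65, 0.76, -0.001], [-0.004, -0.004, -1.0]]
force: [-1.1, 0.1, 0.2]
width: 0.176
```

```bash
python3 - <<'E'
from h import *
st(); snap('wrist','w5.png');plan([0.5765,0.3365,0.102],rot(2.28))
E
```

```text
t 4.8 p [0.5774, 0.3368, 0.1052] psi 2.2778 z [0.005, -0.001, -1.0] F [-1.1, 0.1, 0.2] w 0.176 j [0.76, 0.56, 0.19, 0.0, -1.2, -1.63]
row [0.0038, 0.0014, 0.0128, -0.0006, 0.0006, -0.0003] mm 3.4 deg 0.3 rows 1.0
```

View pics/w5.png

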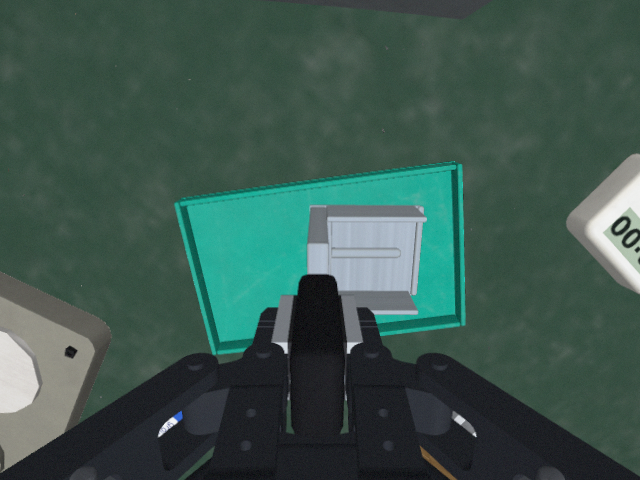

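```bash
python3 - <<'E'
from h import *
s=env.state(); f=env.grab_frame('wrist'); crop(f['frame'],290,190,440,330,5,'c9.png')
R=np.array(s['tool_rot']);p=np.array(s['tool_pos'])
for uv,z in(((365,252.5),.0085),((328,214),.03),((420,215),.03),((417,309),.03),((423,218),.007),((414,292),.007)):
    X=onz(f,[uv],z,s)[0]; print(uv,X.round(4),'tool',((X-p)@R*1e3).round(1))
E
```

```text
(365, 252.5) [0.5591 0.3571 0.0085] tool [ 1.1 27.7 96.6]
(328, 214) [0.5519 0.3212 0.03  ] tool [29.8  5.  75.1]
(420, 215) [0.5213 0.3577 0.03  ] tool [29.4 52.5 74.9]
(417, 309) [0.5607 0.395  0.03  ] tool [-24.8  55.4  75.1]
(423, 218) [0.5219 0.3688 0.007 ] tool [21.8 60.7 97.9]
(414, 292) [0.5587 0.3981 0.007 ] tool [-25.2  59.1  98.1]
```

View pics/c9.png

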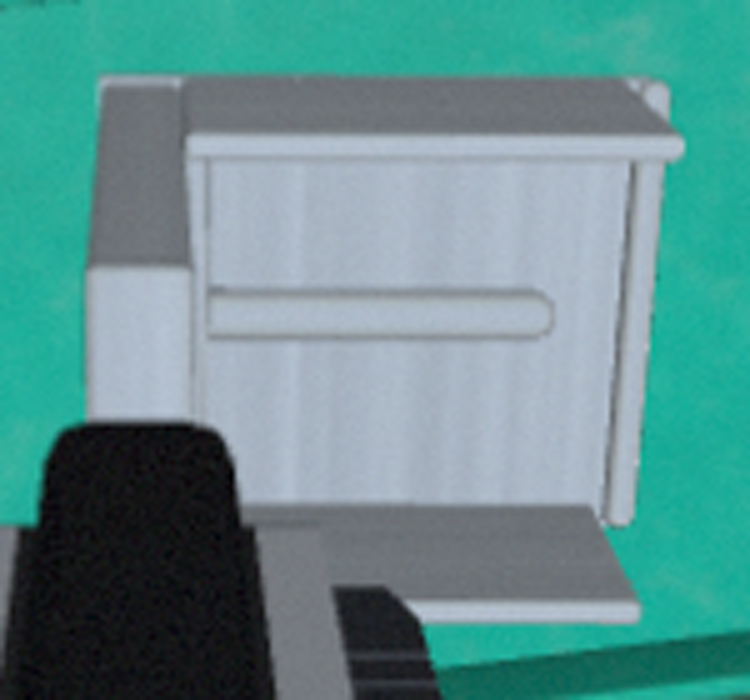

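```bash
python3 - <<'E'
from h import *
g=env.grab_frame('side'); C=lambda L: np.array(L)/3.3+[200,240]
c=onz(g,C([(322,62),(443,47),(605,360),(452,387)]),[.069,.069,.067,.067]); print(c.round(4).tolist(), c.mean(0))
s=onz(g,C([(23,360),(208,330),(308,497),(113,572)]),.014); print(s.round(4).tolist(),s.mean(0))
E
```

```text
[[0.6124, 0.0631, 0.069], [0.5478, 0.014, 0.069], [0.3641, 0.2712, 0.067], [0.4268, 0.3195, 0.067]] [0.48779081 0.16696721 0.068     ]
[[0.6678, 0.3316, 0.014], [0.5879, 0.2706, 0.014], [0.4837, 0.3641, 0.014], [0.5468, 0.442, 0.014]] [0.57155447 0.35208283 0.014     ]
```

Request:
send_rows:
  commands:
    - [[0,0,-0.1,0,0,0,-1],[0,0,-0.2,0,0,0,-1],[0,0,-0.35,0,0,0,-1],[0,0,-0.5,0,0,0,-1],[0,0,-0.56,0,0,0,-1]]

```text
time_s: 5.37
tool_pos: [0.5781, 0.3371, 0.2509]
tool_rot: [[-0.76, -0.649, 0.012], [-0.649, 0.76, 0.003], [-0.011, -0.006, -1.0]]
force: [-0.2, -0.1, -0.5]
width: 0.177
```

```bash
cat >> h.py <<'E'
import json,os
B=dict(org=[0.5092,0.1378],ang=-0.941,dx=0.0008,yoff=0.0)
if os.path.exists('B.json'): B.update(json.load(open('B.json')))
def binpt(x,y,z):
    c,s_=np.cos(B['ang']),np.sin(B['ang']); return np.array([B['org'][0]+c*x-s_*y,B['org'][1]+s_*x+c*y,z])
def floor(x): return np.interp(x,[-.185,-.105,-.045,.125],[.055,.040,.005,.060])
def scoop(xl,zl,tau,s=None,go=True):  # lip underside at bin x, height z ; tau deg
    t=np.radians(tau); R=rot(B['ang']+np.pi,t); p=binpt(xl,B['yoff'],zl)-R@np.array([B['dx'],.0615,.103])
    us=np.linspace(-.005,.0615,30); xs=xl+(.0615-us)*np.cos(t); zs=zl+(.0615-us)*np.sin(t)
    print('clear min mm',((zs-floor(xs)).min()*1e3).round(1)); plan(p,R,s); return p,R
def inbin(X):
    c,s_=np.cos(B['ang']),np.sin(B['ang']); d=np.atleast_2d(X)[:,:2]-B['org']; return np.c_[d@[c,s_],d@[-s_,c]]
E
python3 - <<'E'
from h import *
st(); scoop(.05,.13,0)
E
```

```text
t 5.37 p [0.5781, 0.3371, 0.2509] psi 2.2777 z [0.012, 0.003, -1.0] F [-0.2, -0.1, -0.5] w 0.177 j [0.76, 0.49, 0.45, 0.01, -1.52, -1.63]
clear min mm 72.8
row [0.7593, -0.8714, 0.0685, -0.0008, 0.0018, 0.0123] mm 289.5 deg 4.5 rows 7.0
```

Request:
send_rows:
  commands:
    - [[0.38,-0.43,0,0,0,0.012,-1],[0.38,-0.43,0,0,0,0.012,-1],[0.38,-0.43,0,0,0,0.012,-1],[0.38,-0.43,0,0,0,0.012,-1]]

```text
time_s: 5.7
tool_pos: [0.5752, 0.1893, 0.2508]
tool_rot: [[-0.808, -0.589, 0.011], [-0.589, 0.808, 0.001], [-0.01, -0.006, -1.0]]
force: [-0.1, 0.4, -1.7]
width: 0.177
```

```bash
python3 - <<'E'
from h import *
st(); scoop(.05,.13,0)
E
```

```text
t 5.7 p [0.5752, 0.1893, 0.2508] psi 2.2002 z [0.011, 0.001, -1.0] F [-0.1, 0.4, -1.7] w 0.177 j [0.58, 0.36, 0.25, 0.01, -1.45, -1.52]
clear min mm 72.8
row [0.332, -0.4568, 0.0704, -0.0009, 0.0016, -0.0001] mm 142.3 deg 0.7 rows 4.0
```

Request:
send_rows:
  commands:
    - [[0.33,-0.456,0.07,0,0.0016,0,-1],[0.33,-0.456,0.07,0,0.0016,0,-1],[0.33,-0.456,0.07,0,0.0016,0,-1],[0.33,-0.456,0.07,0,0.0016,0,-1],[0.33,-0.456,0.07,0,0.0016,0,-1]]

```text
time_s: 6.12
tool_pos: [0.5748, 0.0441, 0.232]
tool_rot: [[-0.811, -0.585, 0.001], [-0.585, 0.811, -0.006], [0.003, -0.005, -1.0]]
force: [-1.2, 1.5, -2.6]
width: 0.178
```

```bash
python3 - <<'E'
from h import *
st(); snap('wrist','w6.png'); snap('top','t6.png');  scoop(.05,.13,0)
E
```

```text
t 6.12 p [0.5748, 0.0441, 0.232] psi 2.1956 z [0.001, -0.006, -1.0] F [-1.2, 1.5, -2.6] w 0.178 j [0.35, 0.31, 0.13, 0.01, -1.39, -1.3]
clear min mm 72.8
row [-0.0014, 0.0015, -0.0021, -0.0008, -0.0002, -0.0004] mm 0.7 deg 0.3 rows 1.0
```

View pics/w6.png

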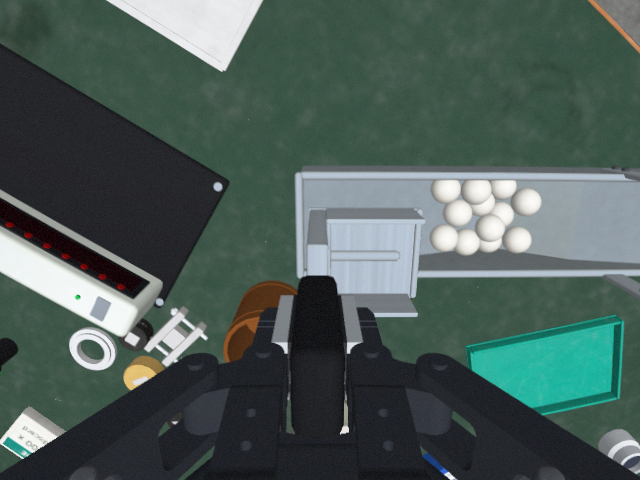

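View pics/t6.png

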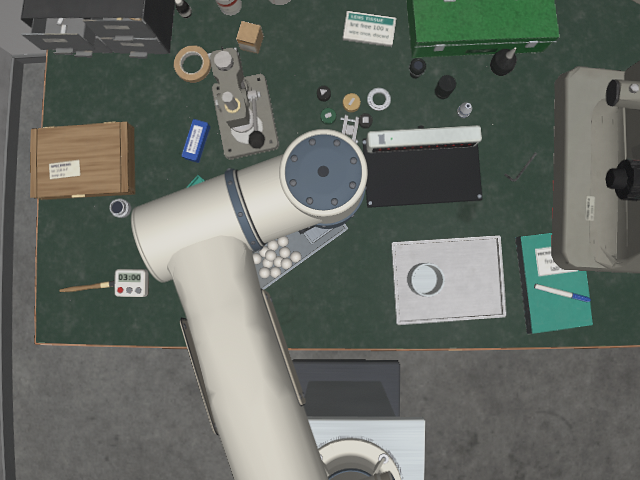

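```bash
python3 - <<'E'
from h import *
s=env.state(); f=env.grab_frame('wrist'); crop(f['frame'],290,150,450,330,4.4,'c10.png'); crop(f['frame'],420,150,640,310,3.6,'c11.png')
E
```

```text
(no output)
```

View pics/c10.png

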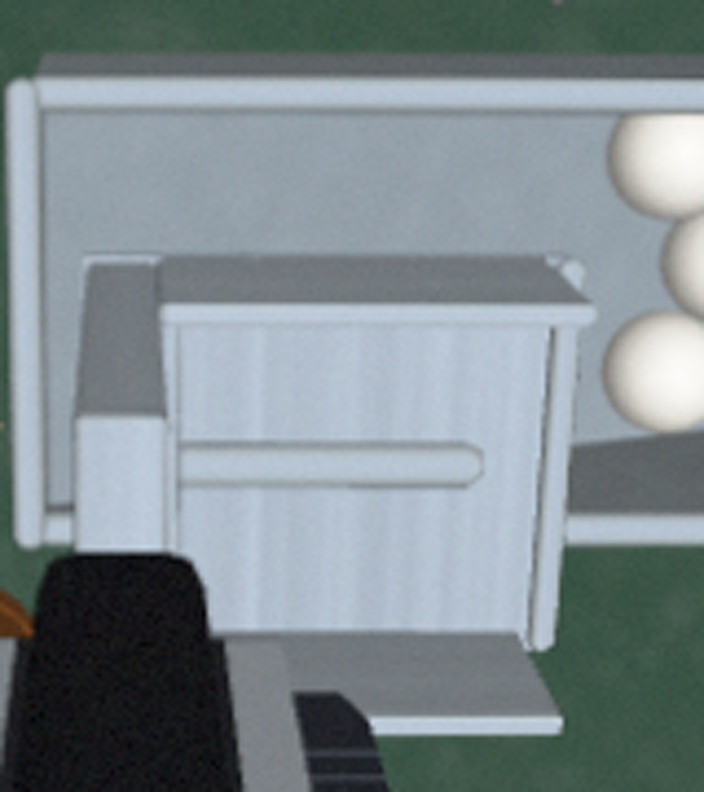

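View pics/c11.png

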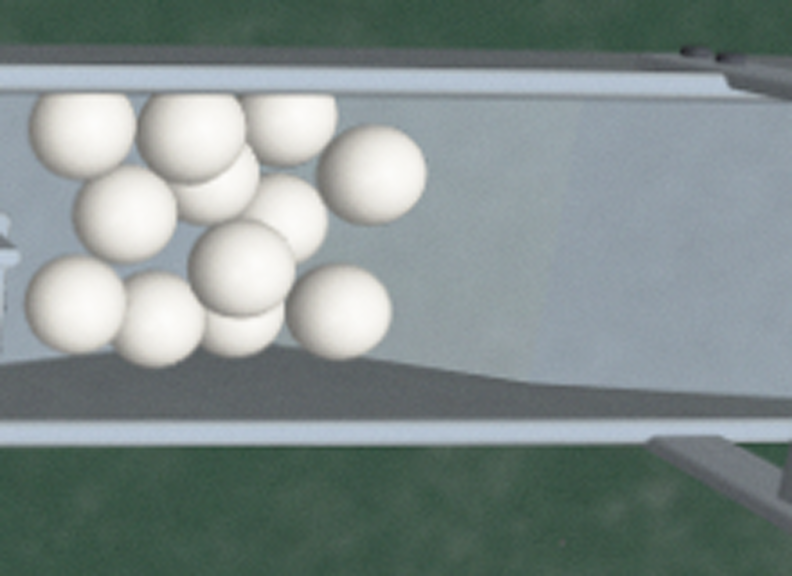

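```bash
python3 - <<'E'
from h import *
s=env.state(); f=env.grab_frame('wrist'); C=lambda L: np.array(L)/4.4+[290,150]
r=onz(f,C([(300,78),(640,80),(640,545),(40,545)]),.067,s); rb=inbin(r); print('rim bin-xy mm',(rb*1e3).round(1).tolist())
zt=s['tool_pos'][2]-.103; q=onz(f,C([(200,304),(560,304),(480,733),(560,733)]),zt+.028,s); print('scoop bin-xy',(inbin(q)*1e3).round(1).tolist())
q=onz(f,C([(578,330),(552,640)]),zt+.006,s); print('lip',(inbin(q)*1e3).round(1).tolist())
q=onz(f,C([(10,300),(12,545),(10,85)]),.069,s); print('rear outer',(inbin(q)*1e3).round(1).tolist())
D=lambda L: np.array(L)/3.6+[420,150]
q=onz(f,D([(82,128),(192,130),(290,125),(372,175),(125,214),(76,303),(158,318),(340,310),(241,268),(215,180),(288,220),(237,320)]),.02,s); print('balls',(inbin(q)*1e3).round(0).tolist())
t=env.grab_frame('top'); print('brown',onz(t,[(318,163)],.075))
E
```

```text
rim bin-xy mm [[82.8, -40.9], [26.2, -40.8], [18.8, 42.5], [127.0, 42.5]]
scoop bin-xy [[102.8, -26.0], [60.4, -26.0], [66.2, 30.6], [55.9, 30.6]]
lip [[52.0, -16.8], [52.0, 28.1]]
rear outer [[131.3, -3.5], [131.9, 41.6], [130.6, -40.0]]
balls [[5.0, -20.0], [-22.0, -20.0], [-46.0, -21.0], [-68.0, -9.0], [-8.0, 1.0], [2.0, 24.0], [-19.0, 28.0], [-65.0, 26.0], [-38.0, 15.0], [-29.0, -7.0], [-49.0, 2.0], [-39.0, 28.0]]
brown [[0.68329372 0.07047782 0.075     ]]
```

```bash
echo '{"yoff":-0.0015}' > B.json; python3 - <<'E'
from h import *
st(); scoop(.048,floor(.048)+.03,18); scoop(.048,floor(.048)+.003,18);
E
```

```text
t 6.37 p [0.5758, 0.0495, 0.2329] psi 2.2011 z [0.003, -0.004, -1.0] F [-0.7, -0.0, -2.1] w 0.179 j [0.36, 0.32, 0.14, 0.01, -1.39, -1.3]
clear min mm 30.0
row [0.0101, 0.1447, 0.2026, 0.0491, -0.0, 0.0001] mm 62.3 deg 17.7 rows 3.0
clear min mm 3.0
row [0.01, 0.1453, 0.3106, 0.0491, -0.0, 0.0001] mm 85.8 deg 17.7 rows 3.0
```

Request:
send_rows:
  commands:
    - [[0.01,0.145,0.1,0.049,0,0,-1],[0.01,0.145,0.2,0.049,0,0,-1],[0.01,0.145,0.25,0.049,0,0,-1],[0.01,0.145,0.28,0.049,0,0,-1],[0.01,0.145,0.28,0.049,0,0,-1]]

```text
time_s: 6.78
tool_pos: [0.5509, 0.078, 0.1606]
tool_rot: [[-0.806, -0.565, 0.178], [-0.592, 0.766, -0.25], [0.005, -0.307, -0.952]]
force: [-0.1, -0.2, -3.4]
width: 0.18
```

```bash
python3 - <<'E'
from h import *
st(); 
for x,c,t in((.048,.003,18),(.01,.003,18),(-.03,.003,18)): scoop(x,floor(x)+c,t)
E
```

```text
t 6.78 p [0.5509, 0.078, 0.1606] psi 2.2059 z [0.178, -0.25, -0.952] F [-0.1, -0.2, -3.4] w 0.18 j [0.6, 0.25, -0.32, 0.37, -1.03, -1.73]
clear min mm 3.0
row [-0.0033, -0.0, 0.0233, 0.0004, -0.0005, 0.0008] mm 5.9 deg 0.4 rows 1.0
clear min mm 3.0
row [-0.0041, 0.1597, 0.0235, 0.0004, -0.0005, 0.0008] mm 40.4 deg 0.4 rows 1.0
clear min mm 3.0
row [-0.005, 0.3279, 0.0237, 0.0004, -0.0005, 0.0008] mm 82.2 deg 0.4 rows 2.0
```

Request:
send_rows:
  commands:
    - [[-0.003,0,0.03,0,0,0.0008,-1],[-0.003,0.08,0.031,0,0,0.0008,-1],[-0.003,0.16,0.031,0,0,0.0008,-1],[-0.004,0.24,0.031,0,0,0.0008,-1],[-0.004,0.32,0.031,0,0,0.0008,-1]]

```text
time_s: 7.2
tool_pos: [0.5105, 0.1394, 0.1307]
tool_rot: [[-0.81, -0.558, 0.182], [-0.587, 0.771, -0.247], [-0.003, -0.307, -0.952]]
force: [3.5, -1.9, -3.1]
width: 0.174
```

```bash
python3 - <<'E'
from h import *
st(); snap('wrist','w7.png')
for x,c,t in((-.03,.001,18),(-.04,.002,14),(-.055,.002,6),(-.07,.003,-3),(-.085,.006,-12),(-.098,.01,-18)): scoop(x,floor(x)+c,t)
E
```

```text
t 7.2 p [0.5105, 0.1394, 0.1307] psi 2.1974 z [0.182, -0.247, -0.952] F [3.5, -1.9, -3.1] w 0.174 j [0.75, 0.25, -0.41, 0.37, -0.99, -1.91]
clear min mm 1.0
row [0.0072, 0.0027, 0.0037, 0.0006, -0.0001, -0.0003] mm 2.1 deg 0.3 rows 1.0
clear min mm -2.8
row [0.0072, 0.0153, 0.0181, -0.0105, -0.0, -0.0003] mm 6.2 deg 3.8 rows 1.0
clear min mm -3.4
row [0.0072, 0.015, 0.0255, -0.0327, -0.0, -0.0003] mm 7.6 deg 11.8 rows 2.0
clear min mm 0.7
row [0.0072, 0.009, 0.0252, -0.0577, -0.0, -0.0003] mm 6.9 deg 20.8 rows 3.0
clear min mm 6.0
row [0.0072, 0.0098, 0.0246, -0.0827, 0.0, -0.0003] mm 6.9 deg 29.8 rows 5.0
clear min mm 10.0
row [0.0072, 0.0229, 0.0096, -0.0994, 0.0, -0.0003] mm 6.5 deg 35.8 rows 5.0
```

View pics/w7.png

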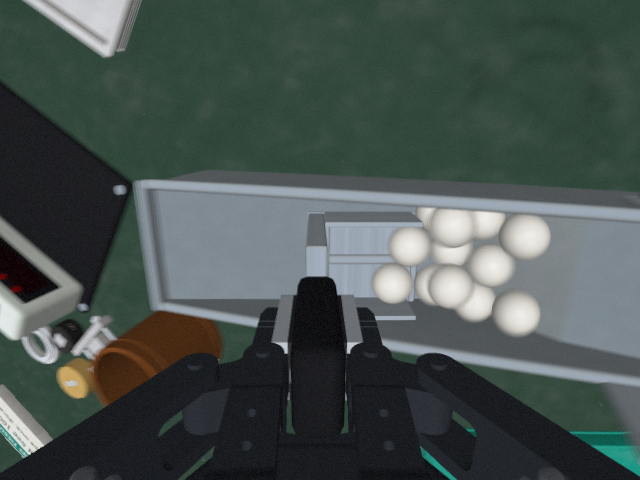

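```bash
python3 - <<'E'
from h import *
st()
for x,c,t in((-.044,.005,13),(-.062,.004,6),(-.078,.004,-1),(-.092,.006,-8),(-.104,.009,-15)): scoop(x,floor(x)+c,t)
E
```

```text
t 7.25 p [0.5083, 0.1408, 0.1289] psi 2.1988 z [0.179, -0.247, -0.952] F [-2.8, 2.3, -5.5] w 0.181 j [0.76, 0.25, -0.41, 0.37, -0.99, -1.92]
clear min mm -1.0
row [0.0072, 0.0216, 0.0115, -0.0132, -0.0, -0.0003] mm 6.4 deg 4.8 rows 1.0
clear min mm 4.0
row [0.0072, 0.0343, -0.0062, -0.0327, -0.0, -0.0003] mm 8.9 deg 11.8 rows 2.0
clear min mm 4.0
row [0.0072, 0.0432, -0.0191, -0.0521, -0.0, -0.0003] mm 11.9 deg 18.8 rows 3.0
clear min mm 6.0
row [0.0073, 0.0489, -0.0281, -0.0716, 0.0, -0.0003] mm 14.2 deg 25.8 rows 4.0
clear min mm 9.0
row [0.0073, 0.0532, -0.03, -0.091, 0.0, -0.0003] mm 15.4 deg 32.8 rows 5.0
```

Request:
send_rows:
  commands:
    - [[0.007,0.022,0.0,-0.013,0,0,-1],[0.007,0.034,-0.006,-0.032,0,0,-1],[0.007,0.043,-0.019,-0.052,0,0,-1],[0.007,0.049,-0.028,-0.071,0,0,-1],[0.007,0.053,-0.03,-0.091,0,0,-1]]

```text
time_s: 7.67
tool_pos: [0.5016, 0.1531, 0.1353]
tool_rot: [[-0.808, -0.571, -0.147], [-0.589, 0.778, 0.218], [-0.01, 0.263, -0.965]]
force: [0.5, -1.4, -4.7]
width: 0.18
```

```bash
python3 - <<'E'
from h import *
st(); snap('wrist','w8.png')
for x,c,t in((-.104,.009,-15),(-.104,.009,-20),(-.104,.025,-20)): scoop(x,floor(x)+c,t)
E
```

```text
t 7.67 p [0.5016, 0.1531, 0.1353] psi 2.2034 z [-0.147, 0.218, -0.965] F [0.5, -1.4, -4.7] w 0.18 j [0.41, 0.34, -0.01, -0.27, -1.28, -1.27]
clear min mm 9.0
row [0.0104, 0.0126, 0.0107, 0.0019, 0.0013, -0.0005] mm 4.9 deg 0.9 rows 1.0
clear min mm 9.0
row [0.0105, -0.0226, 0.0332, -0.012, 0.0013, -0.0004] mm 10.4 deg 4.3 rows 1.0
clear min mm 25.0
row [0.0101, -0.0053, -0.0284, -0.012, 0.0013, -0.0004] mm 7.6 deg 4.3 rows 1.0
```

View pics/w8.png

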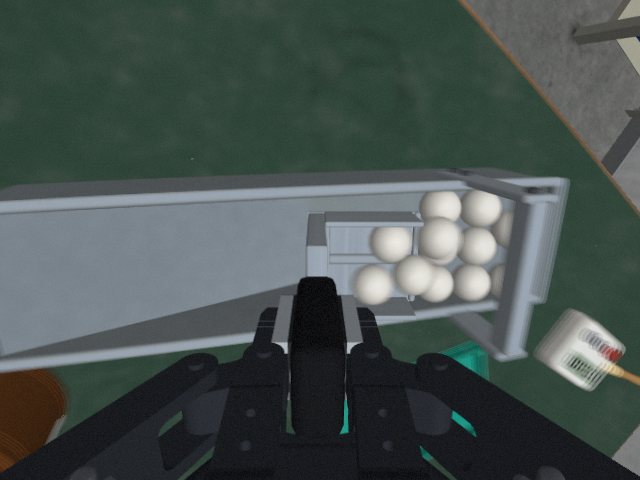

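Request:
send_rows:
  commands:
    - [[0.01,0.0,0.025,0,0,0,-1],[0.01,0.0,0.025,0,0,0,-1],[0.01,0.0,0.025,0,0,0,-1]]

```text
time_s: 7.97
tool_pos: [0.5, 0.1497, 0.1275]
tool_rot: [[-0.812, -0.564, -0.151], [-0.584, 0.781, 0.222], [-0.007, 0.269, -0.963]]
force: [0.4, -0.7, -4.1]
width: 0.179
```

```bash
python3 - <<'E'
from h import *
st(); snap('wrist','w9.png')
for x,c,t in((-.1,.004,-15),(-.104,.009,-20),(-.104,.025,-20)): scoop(x,floor(x)+c,t)
E
```

```text
t 7.97 p [0.5, 0.1497, 0.1275] psi 2.1968 z [-0.151, 0.222, -0.963] F [0.4, -0.7, -4.1] w 0.179 j [0.4, 0.35, -0.02, -0.28, -1.27, -1.26]
clear min mm 4.0
row [0.0012, -0.0101, 0.0097, 0.0016, 0.0013, -0.0004] mm 3.5 deg 0.8 rows 1.0
clear min mm 9.0
row [0.0012, -0.022, 0.0084, -0.0122, 0.0013, -0.0003] mm 5.9 deg 4.4 rows 1.0
clear min mm 25.0
row [0.0007, -0.0048, -0.0533, -0.0122, 0.0013, -0.0003] mm 13.4 deg 4.4 rows 1.0
```

View pics/w9.png

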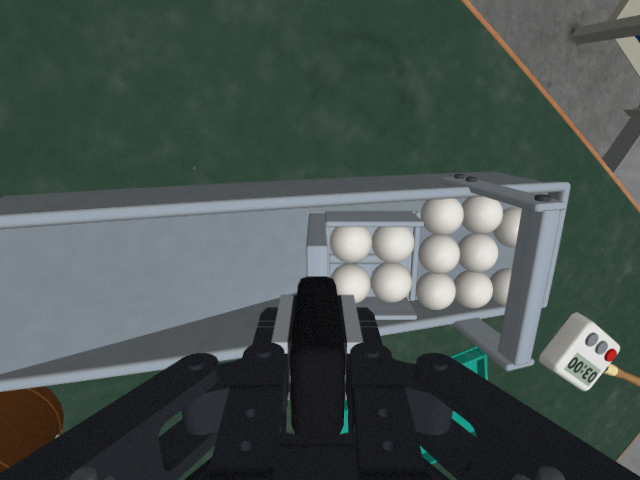

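```bash
python3 - <<'E'
from h import *
for x,z,t in((-.09,.07,-15),(-.085,.1,-12)): scoop(x,z,t)
E
```

```text
clear min mm 38.8
row [0.0002, -0.0175, -0.1125, 0.0016, 0.0013, -0.0004] mm 28.5 deg 0.8 rows 1.0
clear min mm 71.7
row [-0.0009, 0.0175, -0.2455, 0.01, 0.0013, -0.0004] mm 61.5 deg 3.6 rows 2.0
```

Request:
send_rows:
  commands:
    - [[0,-0.005,-0.05,0.0,0.001,0,-1],[0,-0.017,-0.11,0.0015,0.0013,0,-1],[0,0,-0.17,0.004,0.0013,0,-1],[0,0.015,-0.22,0.008,0.0013,0,-1],[0,0.0175,-0.245,0.01,0.0013,0,-1]]

```text
time_s: 8.43
tool_pos: [0.5067, 0.1414, 0.1907]
tool_rot: [[-0.808, -0.577, -0.118], [-0.589, 0.791, 0.168], [-0.004, 0.205, -0.979]]
force: [0.6, -1.4, -4.0]
width: 0.179
```

```bash
python3 - <<'E'
from h import *
st(); snap('wrist','w10.png')
for x,z,t in((-.085,.09,-5),(-.085,.0705,0),(-.11,.0705,0)): scoop(x,z,t)
E
```

```text
t 8.43 p [0.5067, 0.1414, 0.1907] psi 2.2008 z [-0.118, 0.168, -0.979] F [0.6, -1.4, -4.0] w 0.179 j [0.43, 0.29, 0.06, -0.21, -1.38, -1.33]
clear min mm 61.7
row [0.0039, 0.0379, 0.0239, 0.0189, 0.0007, 0.0001] mm 11.2 deg 6.8 rows 1.0
clear min mm 42.2
row [0.0041, 0.0609, 0.0849, 0.0327, 0.0007, 0.0001] mm 26.1 deg 11.8 rows 2.0
clear min mm 29.6
row [0.0041, 0.1588, 0.1053, 0.0327, 0.0007, 0.0001] mm 47.6 deg 11.8 rows 2.0
```

View pics/w10.png

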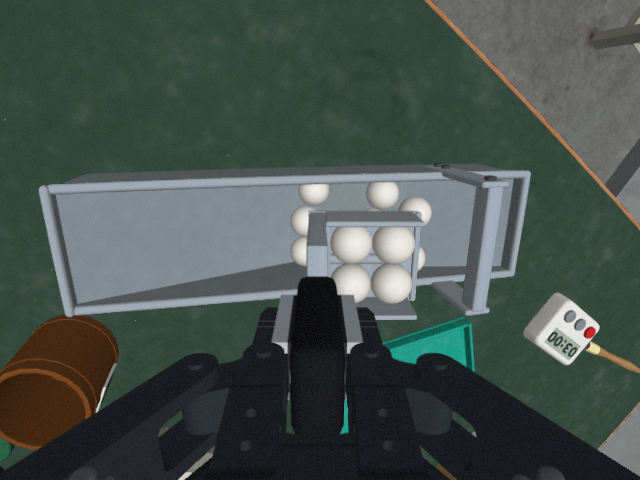

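Four balls seated in the bowl (350–392, 243–284). Levelling behind the bar.

Request:
send_rows:
  commands:
    - [[0.002,0.02,0.02,0.008,0.0007,0,-1],[0.004,0.04,0.04,0.016,0.0007,0,-1],[0.004,0.05,0.06,0.025,0.0007,0,-1],[0.004,0.061,0.083,0.0327,0.0007,0,-1],[0.004,0.061,0.083,0.0327,0.0007,0,-1]]

```text
time_s: 8.9
tool_pos: [0.4922, 0.1577, 0.1724]
tool_rot: [[-0.806, -0.592, -0.002], [-0.592, 0.806, -0.002], [0.003, -0.0, -1.0]]
force: [-1.2, -0.1, -4.3]
width: 0.177
```

```bash
python3 - <<'E'
from h import *
s=st(); s,f=snap('wrist','w11.png'); 
C=None
scoop(-.085,.0703,0)
E
```

```text
t 8.9 p [0.4922, 0.1577, 0.1724] psi 2.2045 z [-0.002, -0.002, -1.0] F [-1.2, -0.1, -4.3] w 0.177 j [0.61, 0.23, -0.13, 0.0, -1.21, -1.55]
clear min mm 42.0
row [-0.004, -0.0079, -0.0015, 0.0002, -0.0004, 0.0006] mm 2.2 deg 0.3 rows 1.0
```

View pics/w11.png

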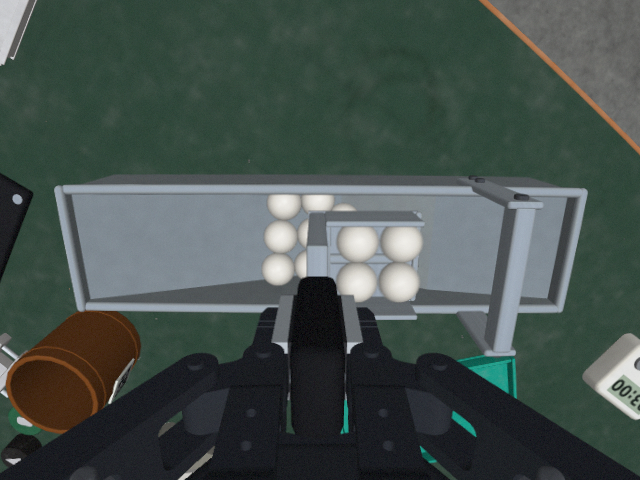

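```bash
python3 - <<'E'
from h import *
s=env.state(); f=env.grab_frame('wrist'); s=env.state(); zt=s['tool_pos'][2]-.103
crop(f['frame'],400,160,600,370,3.5,'c12.png'); st()
print('rim',(inbin(onz(f,[(380,190),(560,190),(440,308)],.067,s))*1e3).round(1).tolist())
print('scoop',(inbin(onz(f,[(360,224),(400,317)],zt+.028,s))*1e3).round(1).tolist(), 'lip',(inbin(onz(f,[(419,240)],zt+.004,s))*1e3).round(1))
E
```

```text
t 9.0 p [0.4937, 0.1571, 0.1735] psi 2.2034 z [-0.002, 0.001, -1.0] F [0.5, -0.2, -3.6] w 0.183 j [0.61, 0.23, -0.13, -0.0, -1.21, -1.55]
rim [[-61.1, -37.9], [-170.2, -38.8], [-104.4, 39.4]]
scoop [[-46.4, -25.8], [-71.0, 28.4]] lip [[-84.6  -9.5]]
```

View pics/c12.png

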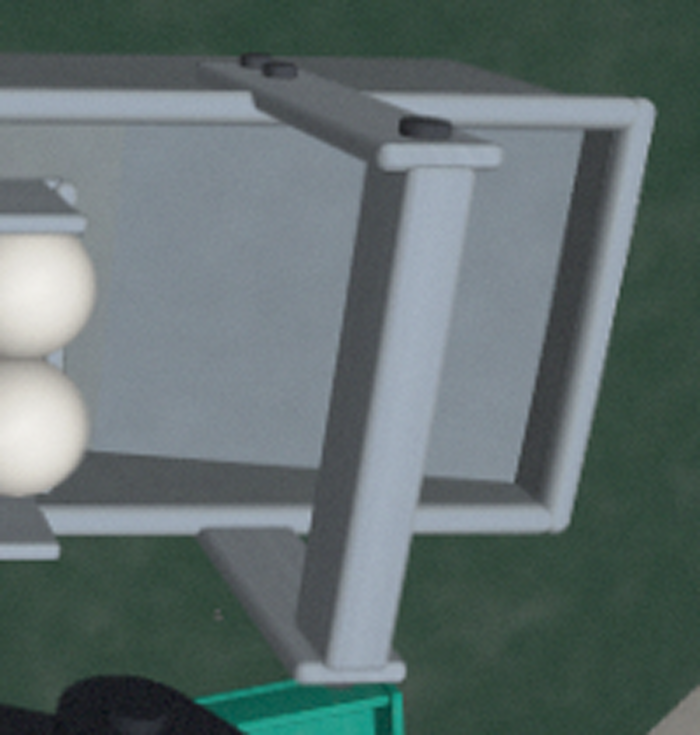

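```bash
python3 - <<'E'
from h import *
s=env.state(); f=env.grab_frame('wrist')
print((inbin(onz(f,np.array([(362,165),(330,410),(298,655)])/3.5+[400,160],.1,s))*1e3).round(1).tolist())
print((inbin(onz(f,np.array([(412,170),(330,660)])/3.5+[400,160],.114,s))*1e3).round(1).tolist())
scoop(-.125,.070,0); scoop(-.171,.070,0)
E
```

```text
[[-120.1, -35.5], [-120.8, 3.6], [-122.1, 47.7]]
[[-120.3, -38.0], [-120.2, 39.6]]
clear min mm 26.3
row [-0.0004, 0.158, 0.0041, 0.0003, -0.0, 0.0003] mm 39.5 deg 0.1 rows 1.0
clear min mm 17.6
row [-0.0007, 0.342, 0.0044, 0.0003, -0.0, 0.0003] mm 85.5 deg 0.1 rows 3.0
```

Request:
send_rows:
  commands:
    - [[0,0.04,0.004,0,0,0,-1],[0,0.08,0.004,0,0,0,-1],[0,0.12,0.004,0,0,0,-1],[0,0.16,0.004,0,0,0,-1],[0,0.19,0.004,0,0,0,-1]]

```text
time_s: 9.47
tool_pos: [0.4657, 0.1961, 0.1731]
tool_rot: [[-0.807, -0.59, -0.001], [-0.59, 0.807, 0.002], [-0.0, 0.002, -1.0]]
force: [1.1, -1.1, -5.2]
width: 0.178
```

```bash
python3 - <<'E'
from h import *
st(); snap('wrist','w12.png'); scoop(-.170,.070,0)
E
```

```text
t 9.47 p [0.4657, 0.1961, 0.1731] psi 2.2024 z [-0.001, 0.002, -1.0] F [1.1, -1.1, -5.2] w 0.178 j [0.71, 0.21, -0.16, -0.0, -1.2, -1.65]
clear min mm 17.8
row [-0.0005, 0.1397, 0.0008, 0.0004, 0.0, 0.0004] mm 34.9 deg 0.2 rows 1.0
```

View pics/w12.png

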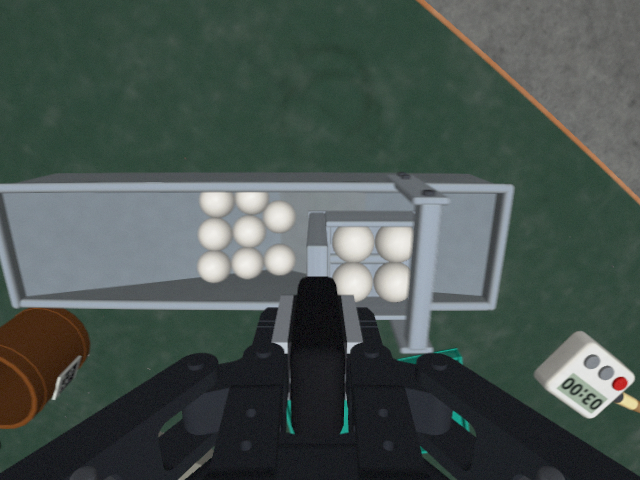

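Request:
send_rows:
  commands:
    - [[0,0.04,0.001,0,0,0,-1],[0,0.08,0.001,0,0,0,-1],[0,0.12,0.001,0,0,0,-1],[0,0.14,0.001,0,0,0,-1],[0,0.14,0.001,0,0,0,-1]]

```text
time_s: 9.93
tool_pos: [0.444, 0.226, 0.173]
tool_rot: [[-0.806, -0.592, -0.001], [-0.592, 0.806, 0.002], [-0.0, 0.003, -1.0]]
force: [-0.4, 0.6, -3.8]
width: 0.179
```

```bash
python3 - <<'E'
from h import *
s=st(); print(inbin((np.array(s['tool_pos'])+np.array(s['tool_rot'])@[.0008,.0325,.089])[None])+[[.127,0]], s['tool_pos'][2]-.089-.1)
snap('wrist','w13.png'); scoop(-.170,.070,0)
E
```

```text
t 9.93 p [0.444, 0.226, 0.173] psi 2.2045 z [-0.001, 0.002, -1.0] F [-0.4, 0.6, -3.8] w 0.179 j [0.78, 0.19, -0.18, -0.0, -1.2, -1.72]
[[-0.01547398 -0.0016392 ]] -0.01597430593634261
clear min mm 17.8
row [-0.0003, -0.0026, 0.0001, 0.0004, 0.0, 0.0006] mm 0.7 deg 0.3 rows 1.0
```

View pics/w13.png

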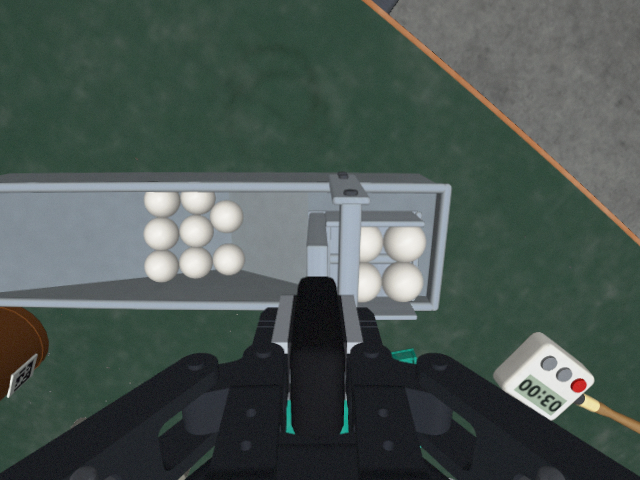

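Request:
send_rows:
  commands:
    - [[0,0,0,0,0,0,-1],[0,-0.06,0,0,0,0,-1],[0,-0.12,0,0,0,0,-1],[0,-0.18,0,0,0,0,-1],[0,-0.24,0,0,0,0,-1]]

```text
time_s: 10.4
tool_pos: [0.4804, 0.1763, 0.1729]
tool_rot: [[-0.806, -0.592, -0.001], [-0.592, 0.806, 0.002], [-0.0, 0.002, -1.0]]
force: [0.2, 0.8, -5.3]
width: 0.178
```

Request:
send_rows:
  commands:
    - [[0,-0.06,0,0,0,0,-1],[0,-0.11,0,0,0,0,-1],[0,-0.14,0,0,0,0,-1],[0,-0.14,-0.05,0,0,0,-1],[0,-0.14,-0.1,0,0,0,-1]]

```text
time_s: 10.82
tool_pos: [0.5009, 0.147, 0.1972]
tool_rot: [[-0.807, -0.591, -0.003], [-0.591, 0.807, 0.001], [0.002, 0.003, -1.0]]
force: [-0.1, 1.1, -3.4]
width: 0.179
```

```bash
python3 - <<'E'
from h import *
st(); snap('wrist','w14.png'); 
E
```

```text
t 10.82 p [0.5009, 0.147, 0.1972] psi 2.2025 z [-0.003, 0.001, -1.0] F [-0.1, 1.1, -3.4] w 0.179 j [0.58, 0.23, -0.07, -0.0, -1.27, -1.52]
```

View pics/w14.png

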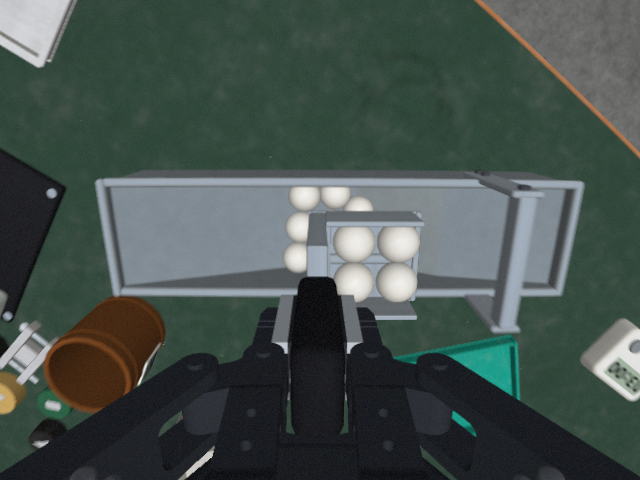

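```bash
cat >> h.py <<'E'
J=dict(c=[0.447,-0.152])
if os.path.exists('J.json'): J.update(json.load(open('J.json')))
def pour(back,h,tau,psi=None,s=None):  # lip back from jar axis by 'back' m, lip underside h above rim(.077)
    c=np.array(J['c']); psi=psi if psi is not None else np.arctan2(c[1],c[0])+np.pi
    R=rot(psi,np.radians(tau)); m=np.array([np.cos(psi),np.sin(psi),0])
    L=np.r_[c,.077+h]-back*m; p=L-R@np.array([B['dx'],.0615,.103]); print('pour',p.round(3),psi); plan(p,R,s)
E
python3 - <<'E'
from h import *
pour(.016,.09,-6)
E
```

```text
pour [ 0.531 -0.18   0.263] 2.813814040929737
row [0.683, -1.1219, -0.2522, -0.0162, 0.0056, -0.097] mm 334.4 deg 35.5 rows 9.0
```

Request:
send_rows:
  commands:
    - [[0.03,-0.05,-0.06,-0.004,0,-0.004,-1],[0.09,-0.14,-0.14,-0.01,0.001,-0.012,-1],[0.15,-0.25,-0.22,-0.014,0.002,-0.022,-1],[0.22,-0.37,-0.25,-0.014,0.002,-0.033,-1],[0.3,-0.49,-0.25,-0.014,0.003,-0.043,-1]]

```text
time_s: 11.28
tool_pos: [0.5159, 0.003, 0.2653]
tool_rot: [[-0.616, -0.785, -0.067], [-0.788, 0.614, 0.053], [-0.001, 0.085, -0.996]]
force: [0.5, -0.9, -3.9]
width: 0.176
```

```bash
python3 - <<'E'
from h import *
st();pour(.016,.09,-6)
E
```

```text
t 11.28 p [0.5159, 0.003, 0.2653] psi 2.4779 z [-0.067, 0.053, -0.996] F [0.5, -0.9, -3.9] w 0.176 j [0.26, 0.23, 0.13, -0.07, -1.52, -0.92]
pour [ 0.531 -0.18   0.263] 2.813814040929737
row [0.5393, -0.4949, -0.0335, -0.0031, 0.0052, -0.0532] mm 183.2 deg 19.3 rows 5.0
```

Request:
send_rows:
  commands:
    - [[0.12,-0.1,-0.01,0,0.001,-0.011,-1],[0.25,-0.21,-0.02,0,0.003,-0.023,-1],[0.37,-0.33,-0.03,-0.001,0.004,-0.036,-1],[0.46,-0.42,-0.034,-0.002,0.005,-0.045,-1],[0.51,-0.465,-0.034,-0.003,0.005,-0.05,-1]]

```text
time_s: 11.7
tool_pos: [0.5292, -0.1729, 0.263]
tool_rot: [[-0.341, -0.935, -0.099], [-0.94, 0.339, 0.034], [0.002, 0.104, -0.995]]
force: [0.8, 2.2, -3.6]
width: 0.181
```

```bash
python3 - <<'E'
from h import *
st();snap('wrist','w15.png');pour(.016,.09,-6)
E
```

```text
t 11.7 p [0.5292, -0.1729, 0.263] psi 2.7935 z [-0.099, 0.034, -0.995] F [0.8, 2.2, -3.6] w 0.181 j [-0.05, 0.34, 0.25, -0.03, -1.59, -0.29]
pour [ 0.531 -0.18   0.263] 2.813814040929737
row [0.0176, -0.0121, -0.0035, 0.0002, -0.0001, -0.0033] mm 5.4 deg 1.2 rows 1.0
```

View pics/w15.png

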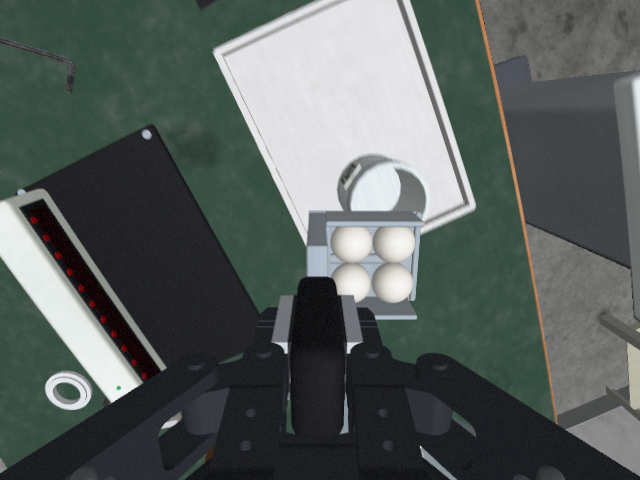

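```bash
cat >> h.py <<'E'
def ov(f,s,box,k,fn,circ):
    x0,y0,x1,y1=box; im=cv2.resize(f['frame'][y0:y1,x0:x1],None,fx=k,fy=k,interpolation=cv2.INTER_CUBIC); a=np.linspace(0,2*np.pi,48)
    for (cx,cy,z,r,col) in circ:
        p=((proj(f,np.c_[cx+r*np.cos(a),cy+r*np.sin(a),z+0*a],s)-[x0,y0]+.5)*k).astype(int); cv2.polylines(im,[p.reshape(-1,1,2)],True,col)
    cv2.imwrite('pics/'+fn,im)
E
python3 - <<'E'
from h import *
s=env.state(); f=env.grab_frame('wrist'); ov(f,s,(310,110,470,240),5,'c13.png',[(.447,-.152,.077,.034,(0,0,255)),(.447,-.152,.002,.034,(255,0,0))])
t=env.grab_frame('top'); ov(t,None,(390,250,460,310),9,'c14.png',[(.447,-.152,.077,.034,(0,0,255)),(.447,-.152,.002,.034,(255,0,0))])
E
```

```text
(no output)
```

View pics/c13.png

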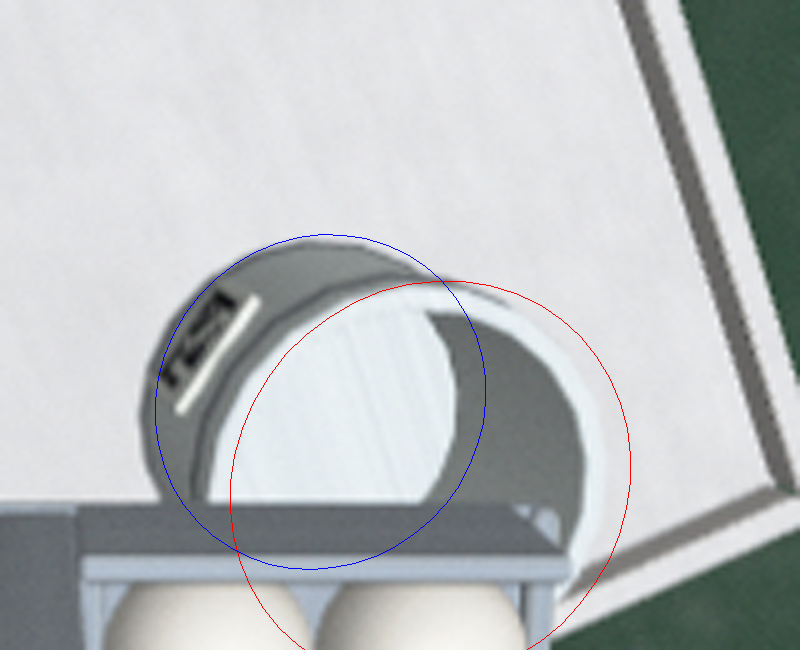

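View pics/c14.png

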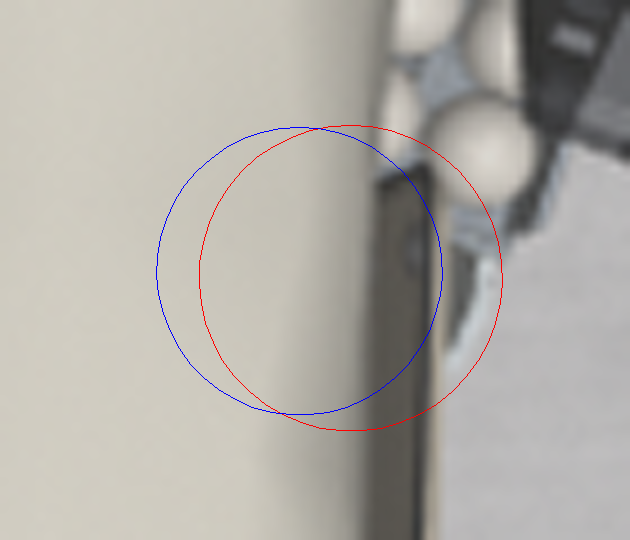

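```bash
echo '{"c":[0.449,-0.1525]}'>J.json; python3 - <<'E'
from h import *
st()
for a in((.02,.03,0),(.018,.015,12),(.016,.012,30)): pour(*a)
E
```

```text
t 11.85 p [0.5292, -0.1706, 0.2627] psi 2.7906 z [-0.099, 0.035, -0.994] F [-0.3, 0.1, -4.2] w 0.178 j [-0.05, 0.34, 0.25, -0.03, -1.59, -0.3]
pour [ 0.526 -0.178  0.21 ] 2.814173603721601
row [0.0314, -0.022, 0.2095, 0.0168, 0.0001, -0.0037] mm 53.3 deg 6.2 rows 2.0
pour [ 0.503 -0.17   0.206] 2.814173603721601
row [0.0337, 0.0746, 0.2377, 0.0501, -0.0003, -0.0037] mm 62.9 deg 18.1 rows 3.0
pour [ 0.466 -0.157  0.209] 2.814173603721601
row [0.0374, 0.2311, 0.2405, 0.1001, -0.0009, -0.0037] mm 83.9 deg 36.1 rows 6.0
```

Request:
send_rows:
  commands:
    - [[0.015,-0.005,0.07,0.006,0,-0.0015,-1],[0.03,-0.02,0.15,0.012,0,-0.0037,-1],[0.032,-0.01,0.2,0.02,0,-0.0037,-1],[0.033,0.04,0.225,0.037,0,-0.0037,-1],[0.0337,0.0746,0.2377,0.05,0,-0.0037,-1]]

```text
time_s: 12.27
tool_pos: [0.5019, -0.1688, 0.2038]
tool_rot: [[-0.322, -0.926, 0.198], [-0.947, 0.314, -0.068], [0.001, -0.209, -0.978]]
force: [-0.3, -0.2, -3.1]
width: 0.179
```

```bash
python3 - <<'E'
from h import *
st();s,f=snap('wrist','w16.png')
for a in((.018,.015,12),(.018,.01,30),(.018,.008,38),(.016,.006,46)): pour(*a)
E
```

```text
t 12.27 p [0.5019, -0.1688, 0.2038] psi 2.8143 z [0.198, -0.068, -0.978] F [-0.3, -0.2, -3.1] w 0.179 j [0.02, 0.1, -0.26, 0.09, -1.01, -0.38]
pour [ 0.503 -0.17   0.206] 2.814173603721601
row [-0.0037, -0.0377, -0.0133, 0.0005, -0.0004, -0.0] mm 10.0 deg 0.2 rows 1.0
pour [ 0.468 -0.158  0.207] 2.814173603721601
row [-0.0036, 0.106, -0.0492, 0.0505, -0.0004, 0.0001] mm 29.2 deg 18.2 rows 3.0
pour [ 0.452 -0.153  0.204] 2.814173603721601
row [-0.0036, 0.1738, -0.0514, 0.0727, -0.0004, 0.0001] mm 45.3 deg 26.2 rows 4.0
pour [ 0.435 -0.147  0.199] 2.814173603721601
row [-0.0036, 0.2502, -0.046, 0.0949, -0.0004, 0.0001] mm 63.6 deg 34.2 rows 5.0
```

View pics/w16.png

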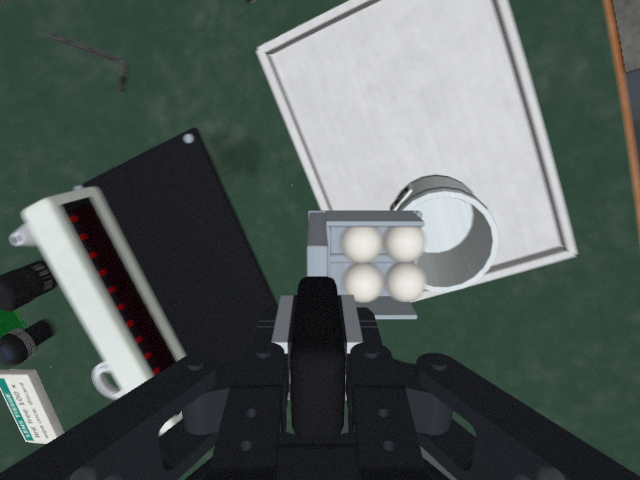

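```bash
python3 - <<'E'
from h import *
s=env.state(); f=env.grab_frame('wrist'); ov(f,s,(300,150,520,330),3.6,'c15.png',[(.449,-.1525,.077,.034,(0,0,255)),(.449,-.1525,.002,.034,(255,0,0))])
R=np.array(s['tool_rot']);p=np.array(s['tool_pos'])
L=[p+R@np.array(v) for v in([.0285,.0615,.099],[-.0285,.0615,.099],[0,.0615,.099])]; print(np.round(L,4).tolist(),proj(f,L,s).round(0).tolist())
st()
E
```

```text
[[0.4476, -0.1825, 0.0909], [0.4659, -0.1285, 0.0908], [0.4568, -0.1555, 0.0908]] [[424.0, 207.0], [416.0, 297.0], [420.0, 253.0]]
t 12.37 p [0.496, -0.1681, 0.2018] psi 2.8152 z [0.189, -0.067, -0.98] F [0.9, -0.5, -3.8] w 0.181 j [0.02, 0.1, -0.27, 0.08, -1.02, -0.38]
```

View pics/c15.png

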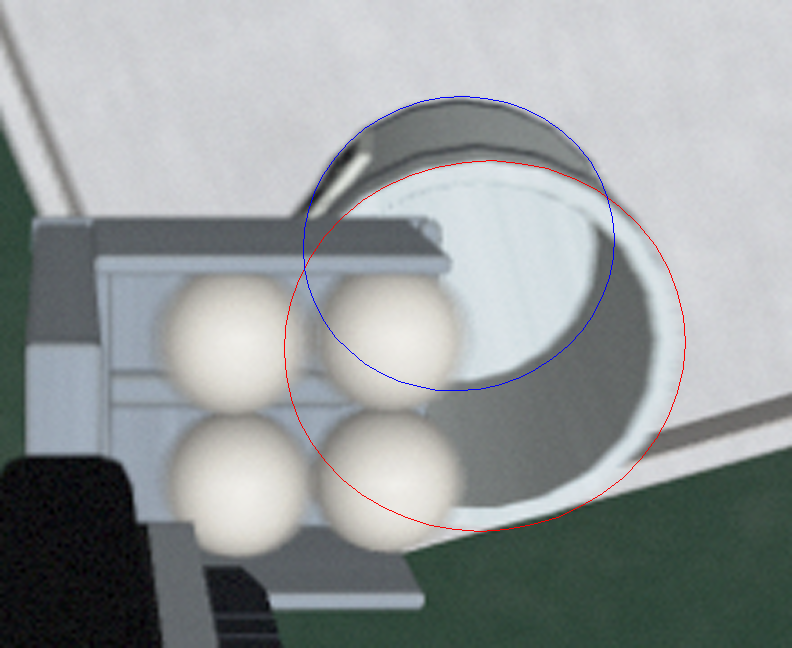

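```bash
python3 - <<'E'
from h import *
s=env.state(); f=env.grab_frame('wrist')
s0=dict(tool_rot=np.eye(3),tool_pos=np.zeros(3))
C=lambda L: np.array(L)/3.6+[300,150]
print((onz(f,C([(440,257),(420,608),(150,388),(104,258)]),np.array([.075,.075,.0945,.075]),s0)*1e3).round(1).tolist())
E
```

```text
[[26.3, 54.3, 75.0], [-30.7, 56.0, 75.0], [-1.0, 14.1, 94.5], [26.1, 5.8, 75.0]]
```

```bash
echo '{"yoff":-0.0008,"dx":-0.0015}' > B.json; python3 - <<'E'
from h import *
st()
for a in((.018,.012,16),(.018,.010,24),(.018,.008,32),(.018,.007,40)): pour(*a)
E
```

```text
t 12.42 p [0.4993, -0.1686, 0.2042] psi 2.8157 z [0.193, -0.068, -0.979] F [0.3, -0.8, -1.9] w 0.177 j [0.02, 0.1, -0.26, 0.08, -1.02, -0.38]
pour [ 0.495 -0.17   0.205] 2.814173603721601
row [0.0098, 0.0152, -0.0064, 0.0117, -0.0003, 0.0002] mm 4.8 deg 4.2 rows 1.0
pour [ 0.479 -0.164  0.206] 2.814173603721601
row [0.0097, 0.0787, -0.0243, 0.034, -0.0003, 0.0003] mm 20.7 deg 12.2 rows 2.0
pour [ 0.463 -0.159  0.205] 2.814173603721601
row [0.0096, 0.1451, -0.0333, 0.0562, -0.0003, 0.0003] mm 37.3 deg 20.2 rows 3.0
pour [ 0.447 -0.154  0.202] 2.814173603721601
row [0.0096, 0.2124, -0.0371, 0.0784, -0.0003, 0.0003] mm 54.0 deg 28.2 rows 4.0
```

Request:
send_rows:
  commands:
    - [[0.0098,0.015,-0.0064,0.0117,0,0,-1],[0.0098,0.047,-0.016,0.023,0,0,-1],[0.0098,0.0787,-0.0243,0.034,0,0,-1],[0.0097,0.112,-0.029,0.045,0,0,-1],[0.0097,0.112,-0.029,0.045,0,0,-1]]

```text
time_s: 12.83
tool_pos: [0.4647, -0.1612, 0.2007]
tool_rot: [[-0.321, -0.84, 0.438], [-0.947, 0.282, -0.152], [0.004, -0.463, -0.886]]
force: [-2.2, -0.5, -6.3]
width: 0.179
```

```bash
python3 - <<'E'
from h import *
st()
s,f=snap('wrist','w17.png'); crop(f['frame'],300,150,520,330,3.6,'c16.png')
for a in((.018,.008,30),(.018,.007,36),(.018,.006,42),(.018,.006,48),(.018,.006,54)): pour(*a)
E
```

```text
t 12.83 p [0.4647, -0.1612, 0.2007] psi 2.8172 z [0.438, -0.152, -0.886] F [-2.2, -0.5, -6.3] w 0.179 j [0.11, -0.13, -0.68, 0.36, -0.61, -0.69]
pour [ 0.467 -0.16   0.205] 2.814173603721601
row [-0.0032, -0.0008, -0.007, 0.0063, -0.0004, 0.0005] mm 1.9 deg 2.3 rows 1.0
pour [ 0.455 -0.156  0.203] 2.814173603721601
row [-0.0033, 0.0464, -0.0252, 0.023, -0.0004, 0.0006] mm 13.2 deg 8.3 rows 2.0
pour [ 0.444 -0.152  0.201] 2.814173603721601
row [-0.0034, 0.0956, -0.0385, 0.0396, -0.0003, 0.0006] mm 25.8 deg 14.3 rows 2.0
pour [ 0.432 -0.148  0.198] 2.814173603721601
row [-0.0035, 0.1444, -0.0503, 0.0563, -0.0003, 0.0006] mm 38.2 deg 20.3 rows 3.0
pour [ 0.421 -0.145  0.193] 2.814173603721601
row [-0.0037, 0.1942, -0.0569, 0.073, -0.0003, 0.0006] mm 50.6 deg 26.3 rows 4.0
```

View pics/c16.png

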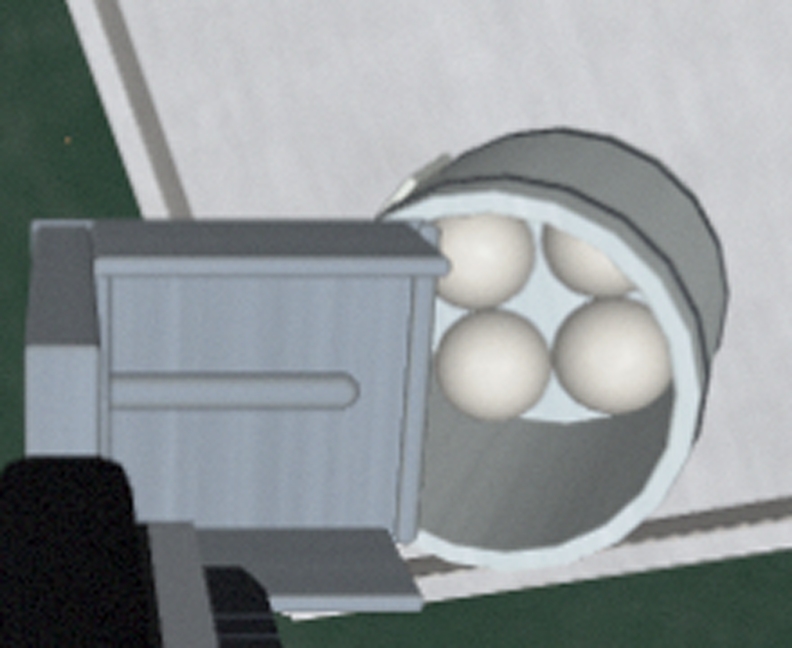

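```bash
python3 - <<'E'
from h import *
plan([0.52,-0.175,0.27],rot(2.81,0)); s=st(); print(np.array(s['tool_rot']).round(2).tolist())
E
```

```text
row [-0.0139, -0.3156, -0.1355, -0.077, -0.0004, 0.0011] mm 85.9 deg 27.7 rows 4.0
t 12.88 p [0.4676, -0.1612, 0.2033] psi 2.818 z [0.44, -0.152, -0.885] F [-0.5, 0.2, -1.8] w 0.179 j [0.11, -0.13, -0.67, 0.35, -0.62, -0.69]
[[-0.32, -0.84, 0.44], [-0.95, 0.28, -0.15], [0.0, -0.47, -0.89]]
```

Request:
send_rows:
  commands:
    - [[0,-0.06,-0.11,0,0,0,-1],[-0.005,-0.13,-0.14,-0.02,0,0,-1],[-0.01,-0.2,-0.14,-0.04,0,0,-1],[-0.014,-0.315,-0.136,-0.077,0,0.001,-1],[-0.014,-0.315,-0.136,-0.077,0,0.001,-1]]

```text
time_s: 13.3
tool_pos: [0.5246, -0.1751, 0.2748]
tool_rot: [[-0.323, -0.946, 0.039], [-0.946, 0.323, -0.013], [-0.0, -0.041, -0.999]]
force: [1.1, -0.6, -2.2]
width: 0.178
```

```bash
python3 - <<'E'
from h import *
st(); plan([0.577,0.337,0.27],rot(2.278,0))
E
```

```text
t 13.3 p [0.5246, -0.1751, 0.2748] psi 2.8128 z [0.039, -0.013, -0.999] F [1.1, -0.6, -2.2] w 0.178 j [-0.03, 0.23, 0.12, 0.01, -1.43, -0.3]
row [-2.0062, 0.4636, 0.0008, -0.0063, 0.0018, 0.0851] mm 514.8 deg 30.7 rows 13.0
```

Request:
send_rows:
  commands:
    - [[-0.8,0.18,0,-0.006,0.001,0.04,-1],[-0.8,0.18,0,-0.006,0.001,0.04,-1],[-0.8,0.18,0,-0.006,0.001,0.04,-1],[-0.8,0.18,0,-0.006,0.001,0.04,-1],[-0.8,0.18,0,-0.006,0.001,0.04,-1]]

```text
time_s: 13.72
tool_pos: [0.5483, 0.028, 0.2742]
tool_rot: [[-0.548, -0.836, 0.005], [-0.836, 0.548, -0.001], [-0.002, -0.004, -1.0]]
force: [1.0, -0.4, -2.0]
width: 0.179
```

```bash
python3 - <<'E'
from h import *
st(); plan([0.577,0.337,0.27],rot(2.278,0)); snap('top','t20.png')
E
```

```text
t 13.72 p [0.5483, 0.028, 0.2742] psi 2.5616 z [0.005, -0.001, -1.0] F [1.0, -0.4, -2.0] w 0.179 j [0.34, 0.25, 0.15, 0.0, -1.47, -0.92]
row [-1.0965, 0.5814, 0.0166, -0.0006, 0.0004, 0.0451] mm 310.3 deg 16.3 rows 8.0
```

View pics/t20.png

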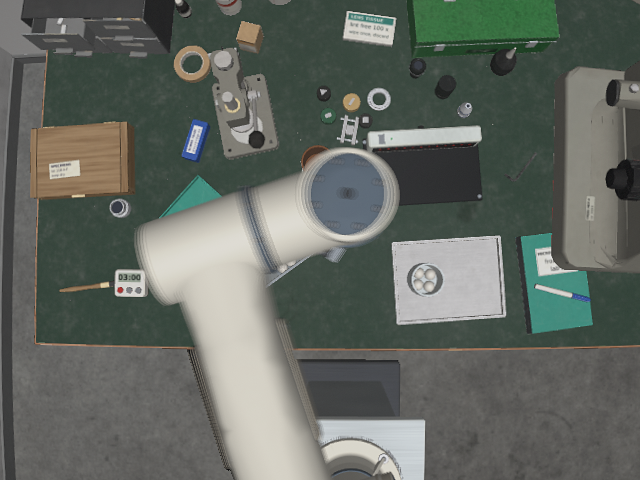

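Four balls in the jar (top view, 425,280). Returning the scoop.

Request:
send_rows:
  commands:
    - [[-0.72,0.38,0.01,0,0,0.03,-1],[-0.72,0.38,0.01,0,0,0.03,-1],[-0.72,0.38,0.01,0,0,0.03,-1],[-0.72,0.38,0.01,0,0,0.03,-1],[-0.72,0.38,0.01,0,0,0.03,-1]]

```text
time_s: 14.18
tool_pos: [0.5679, 0.2338, 0.2732]
tool_rot: [[-0.691, -0.723, 0.007], [-0.723, 0.691, 0.005], [-0.009, -0.002, -1.0]]
force: [1.9, -0.3, -2.7]
width: 0.175
```

```bash
python3 - <<'E'
from h import *
st(); plan([0.577,0.337,0.25],rot(2.278,0))
E
```

```text
t 14.18 p [0.5679, 0.2338, 0.2732] psi 2.379 z [0.007, 0.005, -1.0] F [1.9, -0.3, -2.7] w 0.175 j [0.64, 0.38, 0.33, 0.0, -1.51, -1.41]
row [-0.3229, 0.2589, 0.0951, -0.0002, 0.0014, 0.0161] mm 106.2 deg 5.8 rows 3.0
```

Request:
send_rows:
  commands:
    - [[-0.323,0.259,0.095,0,0.0014,0.016,-1],[-0.323,0.259,0.095,0,0.0014,0.016,-1],[-0.323,0.259,0.095,0,0.0014,0.016,-1],[-0.323,0.259,0.095,0,0.0014,0.016,-1],[-0.323,0.259,0.095,0,0.0014,0.016,-1]]

```text
time_s: 14.6
tool_pos: [0.5775, 0.34, 0.249]
tool_rot: [[-0.758, -0.652, 0.0], [-0.652, 0.758, -0.0], [0.0, -0.001, -1.0]]
force: [-0.5, -0.6, -2.7]
width: 0.18
```

```bash
python3 - <<'E'
from h import *
st(); plan([0.577,0.337,0.1062],rot(2.278,0))
E
```

```text
t 14.6 p [0.5775, 0.34, 0.249] psi 2.2816 z [0.0, -0.0, -1.0] F [-0.5, -0.6, -2.7] w 0.18 j [0.76, 0.5, 0.47, 0.0, -1.53, -1.62]
row [0.0093, -0.0074, 0.5711, -0.0001, -0.0, 0.0006] mm 142.8 deg 0.2 rows 4.0
```

Request:
send_rows:
  commands:
    - [[0.003,-0.003,0.15,0,0,0,-1],[0.003,-0.003,0.3,0,0,0,-1],[0.003,-0.003,0.42,0,0,0,-1],[0.003,-0.003,0.5,0,0,0,-1],[0.003,-0.003,0.53,0,0,0,-1]]

```text
time_s: 15.02
tool_pos: [0.5769, 0.3378, 0.1134]
tool_rot: [[-0.758, -0.652, -0.004], [-0.652, 0.758, -0.003], [0.005, 0.0, -1.0]]
force: [-0.6, 0.4, -3.3]
width: 0.176
```

```bash
python3 - <<'E'
from h import *
st(); snap('wrist','w21.png'); plan([0.577,0.337,0.1055],rot(2.278,0))
E
```

```text
t 15.02 p [0.5769, 0.3378, 0.1134] psi 2.2808 z [-0.004, -0.003, -1.0] F [-0.6, 0.4, -3.3] w 0.176 j [0.76, 0.56, 0.21, -0.0, -1.23, -1.62]
row [0.0025, -0.0024, 0.0332, 0.0, -0.0007, 0.0004] mm 8.3 deg 0.3 rows 1.0
```

View pics/w21.png

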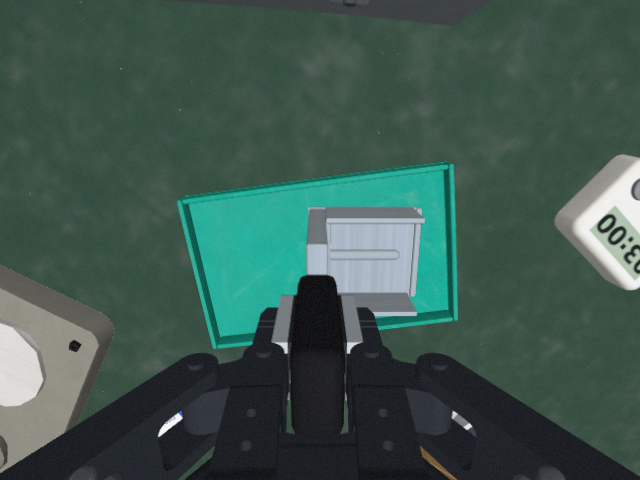

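Request:
send_rows:
  commands:
    - [[0,0,0.02,0,0,0,-1],[0,0,0.032,0,0,0,-1],[0,0,0.032,0,0,0,-1],[0,0,0.034,0,0,0,-1]]

```text
time_s: 15.4
tool_pos: [0.5778, 0.3383, 0.1068]
tool_rot: [[-0.758, -0.652, -0.001], [-0.652, 0.758, -0.001], [0.002, -0.0, -1.0]]
force: [-0.3, 0.4, -2.3]
width: 0.183
```

Request:
send_rows:
  commands:
    - [[0,0,0,0,0,0,0.2],[0,0,0,0,0,0,1],[0,0,0,0,0,0,1],[0,0,0,0,0,0,1],[0,0,0,0,0,0,1]]

```text
time_s: 15.82
tool_pos: [0.5779, 0.3384, 0.1072]
tool_rot: [[-0.758, -0.652, -0.001], [-0.652, 0.758, -0.001], [0.001, -0.0, -1.0]]
force: [-1.3, -1.2, 0.8]
width: 0.874
```

Request:
send_rows:
  commands:
    - [[0,0,0,0,0,0,1],[0,0,0,0,0,0,1],[0,0,-0.1,0,0,0,1],[0,0,-0.2,0,0,0,1],[0,0,-0.3,0,0,0,1]]

```text
time_s: 16.23
tool_pos: [0.5778, 0.3382, 0.1829]
tool_rot: [[-0.758, -0.652, -0.001], [-0.652, 0.758, -0.002], [0.002, -0.0, -1.0]]
force: [0.2, 0.6, 0.6]
width: 1.0
```

```bash
python3 - <<'E'
from h import *
st(); snap('wrist','w22.png'); plan([0.47,-0.155,0.28],rot(2.6,0))
E
```

```text
t 16.23 p [0.5778, 0.3382, 0.1829] psi 2.281 z [-0.001, -0.002, -1.0] F [0.2, 0.6, 0.6] w 1.0 j [0.76, 0.52, 0.33, 0.0, -1.38, -1.62]
row [1.6207, -1.2115, -0.3707, -0.0006, 0.0012, -0.0507] mm 514.3 deg 18.3 rows 13.0
```

View pics/w22.png

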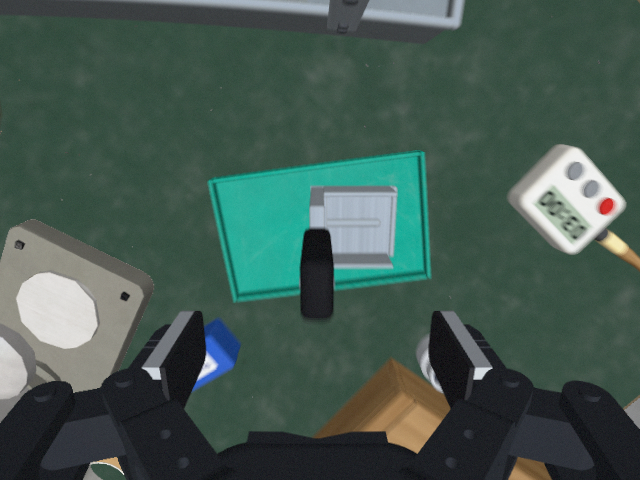

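```bash
python3 - <<'E'
from h import *
plan([0.449,-0.1525,0.27],rot(3.76,0))
E
```

```text
row [1.6781, -1.149, -0.3313, -0.0013, 0.0007, -0.2353] mm 515.2 deg 84.7 rows 13.0
```

Request:
send_rows:
  commands:
    - [[0.1,-0.05,-0.15,0,0,-0.02,1],[0.64,-0.44,-0.33,0,0,-0.098,1],[0.64,-0.44,-0.33,0,0,-0.098,1],[0.64,-0.44,-0.33,0,0,-0.098,1],[0.64,-0.44,-0.33,0,0,-0.098,1]]

```text
time_s: 16.7
tool_pos: [0.5323, 0.1621, 0.2679]
tool_rot: [[-0.235, -0.972, 0.008], [-0.972, 0.235, 0.003], [-0.005, -0.007, -1.0]]
force: [1.8, -1.4, 0.7]
width: 1.0
```

```bash
python3 - <<'E'
from h import *
st(); plan([0.449,-0.1525,0.27],rot(3.76,0))
E
```

```text
t 16.7 p [0.5323, 0.1621, 0.2679] psi 2.9041 z [0.008, 0.003, -1.0] F [1.8, -1.4, 0.7] w 1.0 j [0.58, 0.26, 0.15, 0.0, -1.45, -0.82]
row [1.3014, 0.0278, -0.0153, -0.0014, 0.0003, -0.1362] mm 325.4 deg 49.0 rows 8.0
```

Request:
send_rows:
  commands:
    - [[0.8,0.02,-0.015,-0.001,0,-0.09,1],[0.8,0.02,-0.015,-0.001,0,-0.09,1],[0.8,0.02,-0.015,-0.001,0,-0.09,1],[0.8,0.02,-0.015,-0.001,0,-0.09,1],[0.8,0.02,-0.015,-0.001,0,-0.09,1]]

```text
time_s: 17.12
tool_pos: [0.4795, -0.0327, 0.2708]
tool_rot: [[0.328, -0.945, 0.003], [-0.945, -0.328, 0.003], [-0.002, -0.004, -1.0]]
force: [1.2, -0.3, 0.6]
width: 1.001
```

```bash
python3 - <<'E'
from h import *
st(); plan([0.449,-0.1525,0.25],rot(3.76,0))
E
```

```text
t 17.12 p [0.4795, -0.0327, 0.2708] psi -2.8072 z [0.003, 0.003, -1.0] F [1.2, -0.3, 0.6] w 1.001 j [0.26, 0.11, -0.03, -0.0, -1.43, 0.08]
row [0.4128, 0.2727, 0.0815, -0.0006, 0.0002, -0.0452] mm 125.4 deg 16.3 rows 4.0
```

Request:
send_rows:
  commands:
    - [[0.413,0.273,0.08,0,0,-0.045,1],[0.413,0.273,0.08,0,0,-0.045,1],[0.413,0.273,0.08,0,0,-0.045,1],[0.413,0.273,0.08,0,0,-0.045,1],[0.413,0.273,0.08,0,0,-0.045,1]]

```text
time_s: 17.53
tool_pos: [0.4476, -0.1551, 0.2499]
tool_rot: [[0.576, -0.818, 0.002], [-0.818, -0.576, 0.003], [-0.001, -0.003, -1.0]]
force: [0.3, 0.3, -0.3]
width: 1.002
```

Request:
send_rows:
  commands:
    - [[0,0,0,0,0,0,1]]

```text
time_s: 17.62
tool_pos: [0.4474, -0.1556, 0.2499]
tool_rot: [[0.574, -0.819, 0.002], [-0.819, -0.574, 0.003], [-0.001, -0.003, -1.0]]
force: [0.2, 0.1, -0.4]
width: 0.999
```

```bash
python3 - <<'E'
from h import *
s=st(); s,f=snap('wrist','w23.png'); crop(f['frame'],240,210,420,400,4,'c23.png')
E
```

```text
t 17.62 p [0.4474, -0.1556, 0.2499] psi -2.5302 z [0.002, 0.003, -1.0] F [0.2, 0.1, -0.4] w 0.999 j [-0.0, 0.1, -0.09, -0.0, -1.38, 0.62]
```

View pics/w23.png

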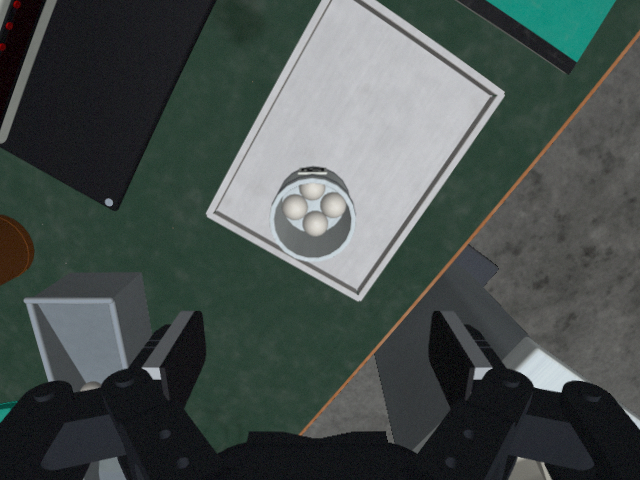

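View pics/c23.png

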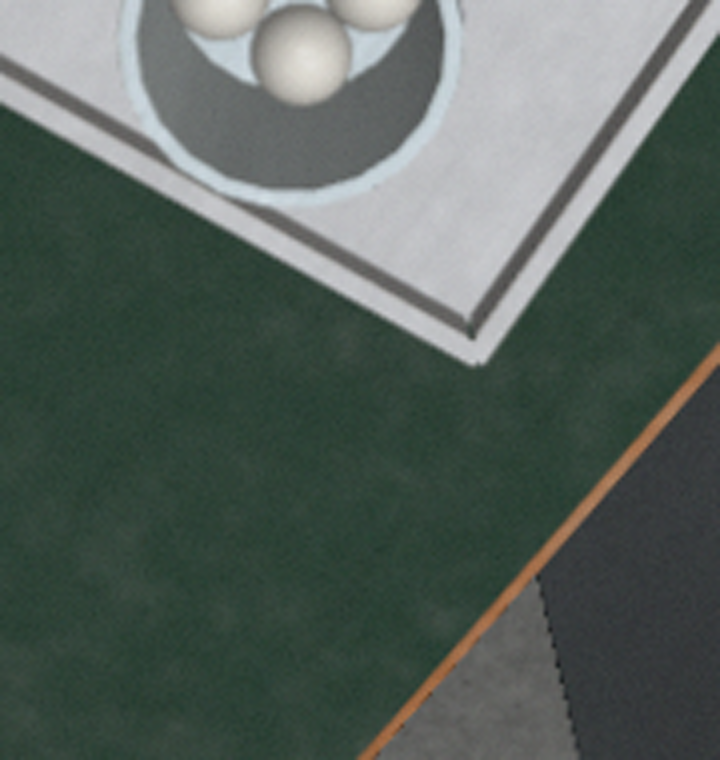

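```bash
python3 - <<'E'
from h import *
s=env.state(); f=env.grab_frame('wrist'); crop(f['frame'],250,150,380,280,6,'c24.png')
print(proj(f,[[.449,-.1525,.077],[*s['tool_pos'][:2],.077]],s))
e=onz(f,[(271,220),(356,218),(313,179),(313,262)],.077,s); print(e, e.mean(0))
snap('top','t24.png')
E
```

```text
[[313.29406004 222.8803049 ]
 [317.05876253 221.12259585]]
[[ 0.47718274 -0.13551493  0.077     ]
 [ 0.42420867 -0.17473867  0.077     ]
 [ 0.46873326 -0.18038557  0.077     ]
 [ 0.43059099 -0.12570712  0.077     ]] [ 0.45017891 -0.15408657  0.077     ]
```

View pics/c24.png

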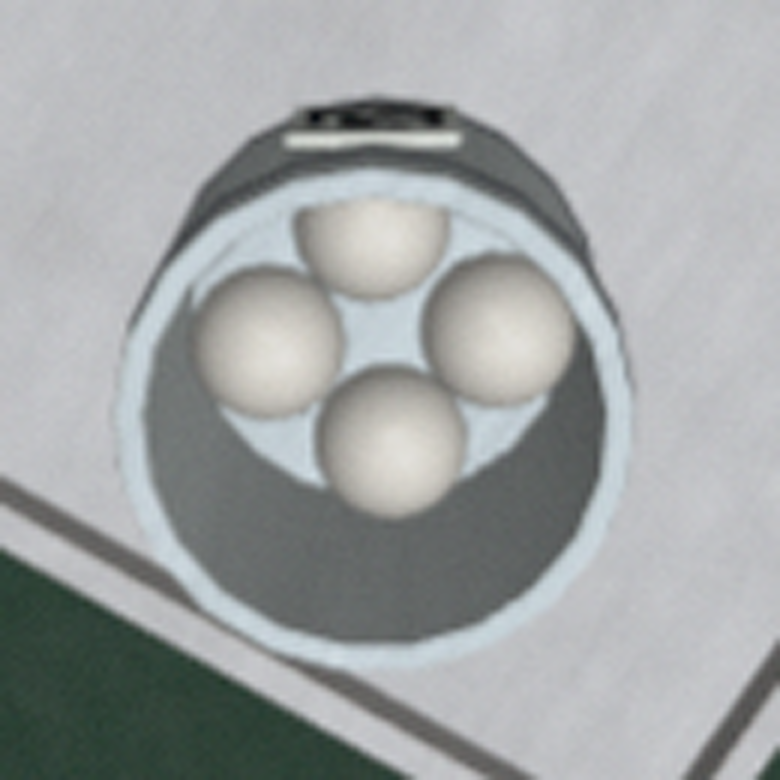

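View pics/t24.png

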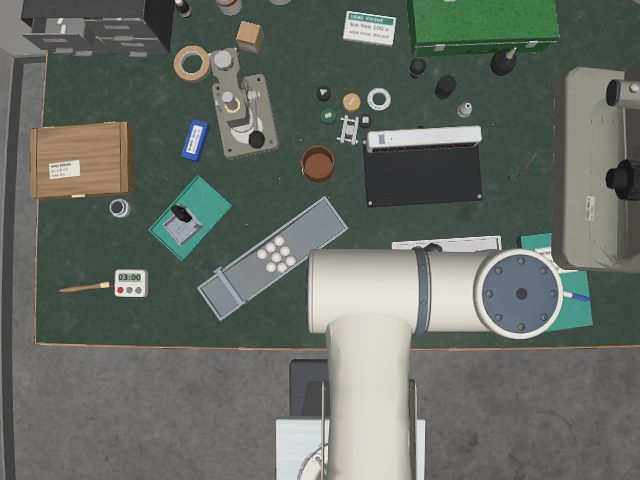

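```bash
python3 - <<'E'
from h import *
plan([0.449,-0.155,0.063],rot(-2.53,0))
E
```

```text
row [0.0051, 0.0001, 0.7481, -0.0005, 0.0002, 0.0004] mm 187.0 deg 0.2 rows 5.0
```

Request:
send_rows:
  commands:
    - [[0.005,0,0.12,0,0,0,1],[0.005,0,0.24,0,0,0,1],[0.005,0,0.36,0,0,0,1],[0.005,0,0.45,0,0,0,1],[0.005,0,0.5,0,0,0,1]]

```text
time_s: 18.18
tool_pos: [0.4477, -0.1538, 0.1223]
tool_rot: [[0.577, -0.817, -0.002], [-0.817, -0.577, 0.004], [-0.004, -0.001, -1.0]]
force: [0.5, -0.2, 0.1]
width: 1.005
```

```bash
python3 - <<'E'
from h import *
st(); snap('wrist','w25.png'); plan([0.449,-0.155,0.063],rot(-2.53,0))
E
```

```text
t 18.18 p [0.4477, -0.1538, 0.1223] psi -2.5263 z [-0.002, 0.004, -1.0] F [0.5, -0.2, 0.1] w 1.005 j [-0.0, 0.19, -0.32, -0.0, -1.06, 0.62]
row [0.0106, -0.0041, 0.2315, 0.0002, 0.001, 0.0005] mm 57.9 deg 0.4 rows 2.0
```

View pics/w25.png

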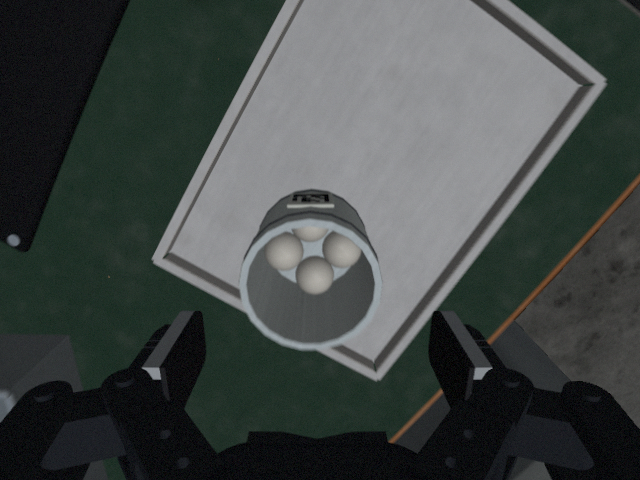

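Request:
send_rows:
  commands:
    - [[0.008,-0.006,0.08,0,0.001,0,1],[0.0106,-0.006,0.15,0,0.001,0,1],[0.0106,-0.006,0.2,0,0.001,0,1],[0.0106,-0.006,0.232,0,0.001,0,1],[0.0106,-0.006,0.232,0,0.001,0,1]]

```text
time_s: 18.65
tool_pos: [0.4491, -0.154, 0.062]
tool_rot: [[0.578, -0.816, -0.003], [-0.816, -0.578, -0.001], [-0.001, 0.002, -1.0]]
force: [-0.2, 0.6, 0.5]
width: 0.997
```

```bash
python3 - <<'E'
from h import *
st(); snap('wrist','w26.png')
E
```

```text
t 18.65 p [0.4491, -0.154, 0.062] psi -2.5257 z [-0.003, -0.001, -1.0] F [-0.2, 0.6, 0.5] w 0.997 j [0.0, 0.26, -0.41, 0.0, -0.9, 0.61]
```

View pics/w26.png

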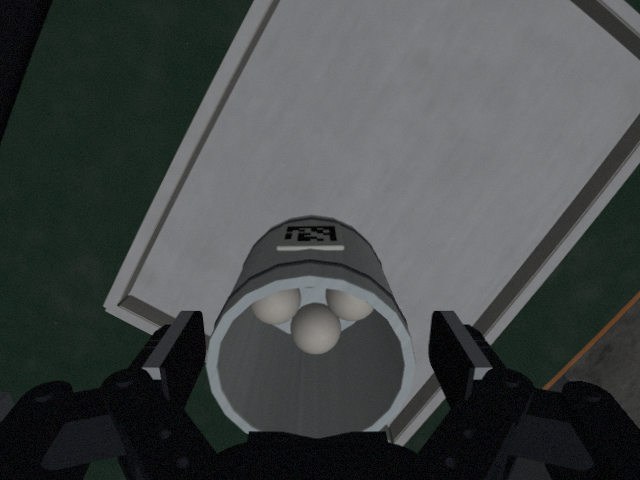

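Jar centred between the pads (310,355), code plate at 90° from the jaws. Close.

Request:
send_rows:
  commands:
    - [[0,0,0,0,0,0,-1],[0,0,0,0,0,0,-1],[0,0,0,0,0,0,-1],[0,0,0,0,0,0,-1],[0,0,0,0,0,0,-1]]

```text
time_s: 19.12
tool_pos: [0.4511, -0.1541, 0.065]
tool_rot: [[0.578, -0.816, 0.003], [-0.816, -0.578, -0.001], [0.002, -0.001, -1.0]]
force: [-0.5, 3.1, 6.3]
width: 0.796
```

```bash
python3 - <<'E'
from h import *
s=st(); s,f=snap('wrist','w27.png'); crop(f['frame'],240,200,400,420,3.6,'c27.png')
E
```

```text
t 19.12 p [0.4511, -0.1541, 0.065] psi -2.5251 z [0.003, -0.001, -1.0] F [-0.5, 3.1, 6.3] w 0.796 j [0.0, 0.26, -0.4, 0.0, -0.91, 0.61]
```

View pics/c27.png

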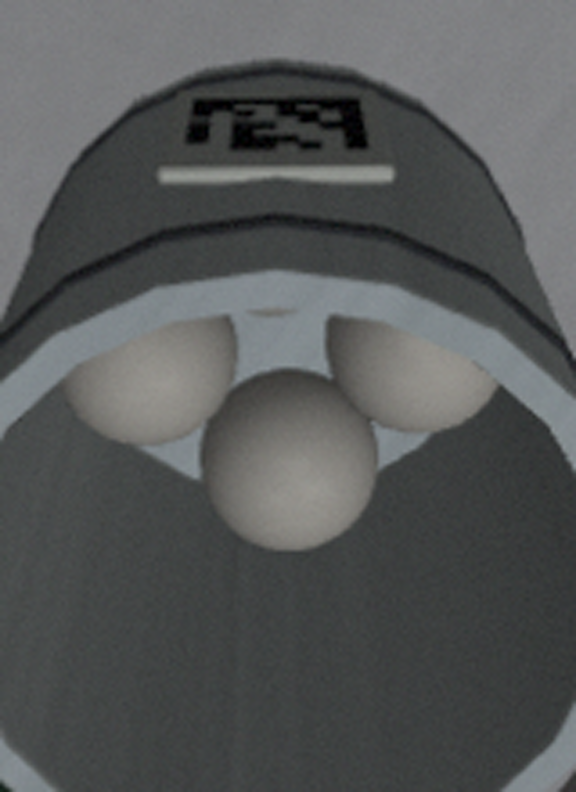

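Request:
send_rows:
  commands:
    - [[0,0,0,0,0,0,-1],[0,0,-0.04,0,0,0,-1],[0,0,-0.1,0,0,0,-1],[0,0,-0.18,0,0,0,-1],[0,0,-0.25,0,0,0,-1]]

```text
time_s: 19.58
tool_pos: [0.4502, -0.1539, 0.128]
tool_rot: [[0.578, -0.816, 0.001], [-0.816, -0.578, -0.001], [0.001, -0.001, -1.0]]
force: [0.1, -1.0, -5.2]
width: 0.789
```

```bash
python3 - <<'E'
from h import *
st(); snap('wrist','w28.png'); plan([0.66,-0.154,0.12],rot(-1.508,0))
E
```

```text
t 19.58 p [0.4502, -0.1539, 0.128] psi -2.5254 z [0.001, -0.001, -1.0] F [0.1, -1.0, -5.2] w 0.789 j [0.0, 0.19, -0.31, 0.0, -1.07, 0.61]
row [0.4786, -0.6779, 0.0534, -0.0002, -0.0013, -0.1618] mm 207.9 deg 58.2 rows 9.0
```

View pics/w28.png

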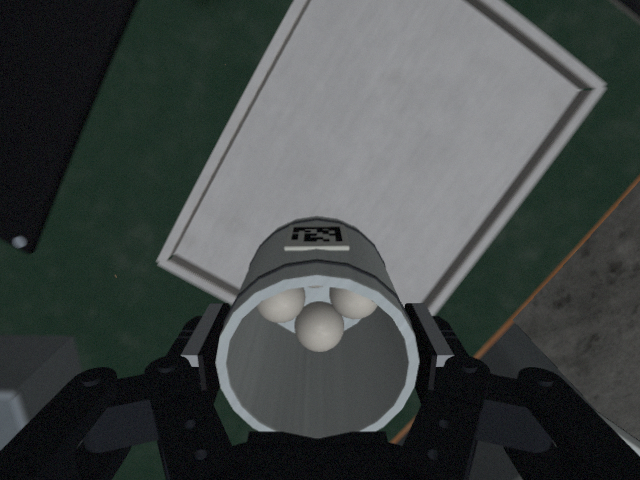

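Request:
send_rows:
  commands:
    - [[0.06,-0.08,0,0,0,-0.012,-1],[0.13,-0.19,0,0,0,-0.03,-1],[0.2,-0.29,0,0,0,-0.047,-1],[0.27,-0.38,0,0,0,-0.064,-1],[0.31,-0.44,0,0,0,-0.08,-1]]

```text
time_s: 20.05
tool_pos: [0.5889, -0.1538, 0.1312]
tool_rot: [[0.902, -0.431, 0.007], [-0.431, -0.902, -0.002], [0.007, -0.001, -1.0]]
force: [0.6, 0.3, -5.7]
width: 0.792
```

```bash
python3 - <<'E'
from h import *
st(); plan([0.66,-0.154,0.12],rot(-1.508,0))
E
```

```text
t 20.05 p [0.5889, -0.1538, 0.1312] psi -2.0166 z [0.007, -0.002, -1.0] F [0.6, 0.3, -5.7] w 0.792 j [0.0, 0.43, 0.04, 0.0, -1.18, 1.12]
row [0.2566, -0.122, 0.0465, 0.0001, -0.0011, -0.0809] mm 72.0 deg 29.1 rows 5.0
```

Request:
send_rows:
  commands:
    - [[0.06,-0.03,0.01,0,0,-0.017,-1],[0.12,-0.06,0.02,0,0,-0.034,-1],[0.18,-0.09,0.03,0,0,-0.05,-1],[0.23,-0.11,0.04,0,-0.001,-0.066,-1],[0.25,-0.12,0.046,0,-0.001,-0.08,-1]]

```text
time_s: 20.47
tool_pos: [0.659, -0.1535, 0.1174]
tool_rot: [[0.998, 0.062, -0.002], [0.062, -0.998, 0.0], [-0.002, -0.0, -1.0]]
force: [-0.9, -0.0, -5.1]
width: 0.786
```

Request:
send_rows:
  commands:
    - [[0,0,0,0,0,0,-1]]

```text
time_s: 20.55
tool_pos: [0.6594, -0.1532, 0.1152]
tool_rot: [[0.998, 0.065, -0.004], [0.065, -0.998, 0.001], [-0.004, -0.001, -1.0]]
force: [-0.6, 0.5, -5.9]
width: 0.791
```

```bash
python3 - <<'E'
from h import *
st(); snap('wrist','w29.png'); g=snap('side','s29.png'); plan([0.66,-0.154,0.08],rot(-1.508,0))
E
```

```text
t 20.55 p [0.6594, -0.1532, 0.1152] psi -1.5062 z [-0.004, 0.001, -1.0] F [-0.6, 0.5, -5.9] w 0.791 j [0.0, 0.57, 0.24, -0.0, -1.24, 1.63]
row [0.0085, 0.0043, 0.1406, -0.0003, 0.0009, -0.0007] mm 35.2 deg 0.4 rows 1.0
```

View pics/w29.png

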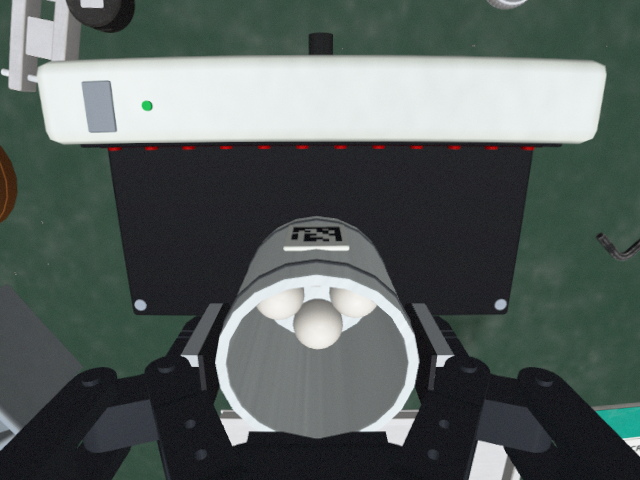

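View pics/s29.png

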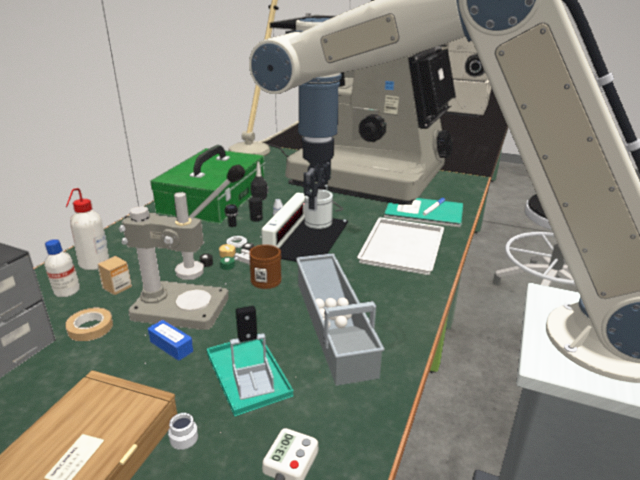

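```bash
python3 - <<'E'
from h import *
s=env.state(); f=env.grab_frame('wrist')
e=onz(f,[(133,314),(507,314)],.008,s); d=e[0]-e[1]; print(e,np.linalg.norm(d),np.arctan2(d[1],d[0])-np.pi/2)
yaw=.063; x=np.array([np.cos(yaw),np.sin(yaw)]); print('center',e.mean(0)[:2]+.075*x)
w=onz(f,[(110,148),(535,148)],.033,s); print('window bottom',w, ((w.mean(0)[:2]-[.683,-.1526])@x))
E
```

```text
[[ 0.60382654 -0.03495921  0.008     ]
 [ 0.618556   -0.2822785   0.008     ]] 0.24775751463725154 0.05948616150623276
center [ 0.68604248 -0.15389698]
window bottom [[ 0.71412497 -0.04372634  0.033     ]
 [ 0.72709086 -0.26254247  0.033     ]] 0.03749965905932483
```

Request:
send_rows:
  commands:
    - [[0.005,0.003,0.05,0,0.0009,0,-1],[0.006,0.004,0.1,0,0.0009,0,-1],[0.007,0.004,0.14,0,0.0009,0,-1],[0.007,0.004,0.155,0,0.0009,0,-1],[0.007,0.004,0.16,0,0.0009,0,-1]]

```text
time_s: 21.12
tool_pos: [0.6587, -0.1541, 0.075]
tool_rot: [[0.998, 0.058, -0.001], [0.058, -0.998, 0.001], [-0.001, -0.001, -1.0]]
force: [-0.6, 0.3, -5.3]
width: 0.788
```

```bash
python3 - <<'E'
from h import *
st(); plan([0.66,-0.154,0.0713],rot(-1.508,0))
E
```

```text
t 21.12 p [0.6587, -0.1541, 0.075] psi -1.5131 z [-0.001, 0.001, -1.0] F [-0.6, 0.3, -5.3] w 0.788 j [-0.0, 0.6, 0.18, -0.0, -1.15, 1.63]
row [0.0052, 0.0, 0.0149, -0.0002, 0.0002, -0.0008] mm 3.9 deg 0.3 rows 1.0
```

Request:
send_rows:
  commands:
    - [[0,0,0.007,0,0,-0.0008,-1],[0,0,0.013,0,0,-0.0008,-1],[0,0,0.015,0,0,-0.0008,-1],[0,0,0.015,0,0,-0.0008,-1]]

```text
time_s: 21.45
tool_pos: [0.6589, -0.1541, 0.0718]
tool_rot: [[0.998, 0.063, -0.001], [0.063, -0.998, 0.001], [-0.0, -0.001, -1.0]]
force: [-0.4, -0.2, -5.8]
width: 0.787
```

Request:
send_rows:
  commands:
    - [[0,0,0.004,0,0,0,-1],[0,0,0.006,0,0,0,-1],[0,0,0.006,0,0,0,-1]]

```text
time_s: 21.7
tool_pos: [0.6591, -0.1541, 0.0716]
tool_rot: [[0.998, 0.063, 0.0], [0.063, -0.998, 0.001], [0.001, -0.001, -1.0]]
force: [-3.8, 1.7, 2.5]
width: 0.788
```

Request:
send_rows:
  commands:
    - [[0,0,0,0,0,0,0.9],[0,0,0,0,0,0,1],[0,0,0,0,0,0,1],[0,0,0,0,0,0,1],[0,0,0,0,0,0,1]]

```text
time_s: 22.12
tool_pos: [0.6594, -0.1542, 0.0718]
tool_rot: [[0.998, 0.063, 0.001], [0.063, -0.998, 0.001], [0.001, -0.001, -1.0]]
force: [0.7, -0.7, -0.2]
width: 1.004
```

Request:
send_rows:
  commands:
    - [[0,0,0,0,0,0,1],[0,0,-0.06,0,0,0,1],[0,0,-0.14,0,0,0,1],[0,0,-0.26,0,0,0,1],[0,0,-0.38,0,0,0,1]]

```text
time_s: 22.53
tool_pos: [0.6587, -0.1543, 0.167]
tool_rot: [[0.998, 0.063, -0.001], [0.063, -0.998, 0.001], [-0.001, -0.001, -1.0]]
force: [0.4, -0.4, -0.0]
width: 1.001
```

```bash
python3 - <<'E'
from h import *
s=st(); s,f=snap('wrist','w30.png')
E
```

```text
t 22.53 p [0.6587, -0.1543, 0.167] psi -1.5078 z [-0.001, 0.001, -1.0] F [0.4, -0.4, -0.0] w 1.001 j [-0.0, 0.54, 0.32, -0.0, -1.35, 1.63]
```

View pics/w30.png

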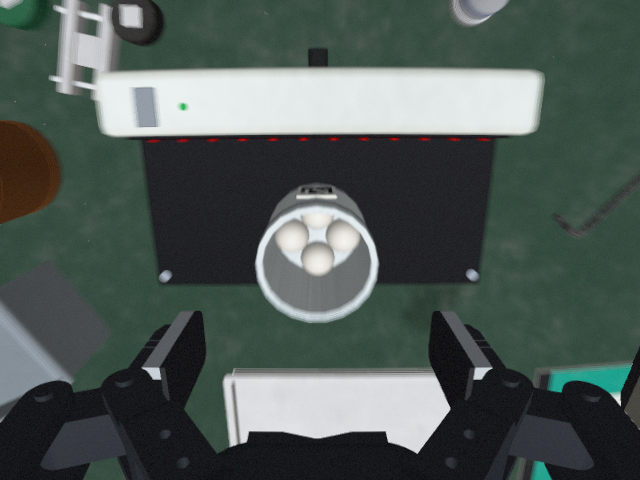

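Request:
send_rows:
  commands:
    - [[0,0,0,0,0,0,1],[0,0,0,0,0,0,1],[0,0,0,0,0,0,1],[0,0,0,0,0,0,1],[0,0,0,0,0,0,1]]

```text
time_s: 23.0
tool_pos: [0.6611, -0.1554, 0.1738]
tool_rot: [[0.998, 0.064, 0.008], [0.064, -0.998, -0.002], [0.008, 0.003, -1.0]]
force: [-0.5, -0.5, 0.2]
width: 1.0
```

Request:
send_rows:
  commands:
    - [[0,0,0,0,0,0,1],[0,0,0,0,0,0,1],[0,0,0,0,0,0,1],[0,0,0,0,0,0,1],[0,0,0,0,0,0,1]]

```text
time_s: 23.42
tool_pos: [0.6611, -0.1554, 0.1737]
tool_rot: [[0.998, 0.064, 0.008], [0.064, -0.998, -0.003], [0.008, 0.003, -1.0]]
force: [-0.7, 0.1, -0.0]
width: 0.998
```

Request:
send_rows:
  commands:
    - [[0,0,0,0,0,0,1],[0,0,0,0,0,0,1],[0,0,0,0,0,0,1],[0,0,0,0,0,0,1],[0,0,0,0,0,0,1]]

```text
time_s: 23.83
tool_pos: [0.6611, -0.1554, 0.1738]
tool_rot: [[0.998, 0.064, 0.008], [0.064, -0.998, -0.003], [0.008, 0.003, -1.0]]
force: [-0.1, -0.3, -0.9]
width: 1.0
```

Request:
send_rows:
  commands:
    - [[0,0,0,0,0,0,1],[0,0,0,0,0,0,1],[0,0,0,0,0,0,1],[0,0,0,0,0,0,1],[0,0,0,0,0,0,1]]

```text
time_s: 24.25
tool_pos: [0.6611, -0.1554, 0.1738]
tool_rot: [[0.998, 0.064, 0.008], [0.064, -0.998, -0.003], [0.008, 0.003, -1.0]]
force: [-0.1, -0.4, 0.1]
width: 1.0
```

Request:
send_rows:
  commands:
    - [[0,0,0,0,0,0,1],[0,0,0,0,0,0,1],[0,0,0,0,0,0,1],[0,0,0,0,0,0,1],[0,0,0,0,0,0,1]]

```text
time_s: 24.67
tool_pos: [0.6612, -0.1554, 0.1737]
tool_rot: [[0.998, 0.064, 0.008], [0.064, -0.998, -0.003], [0.008, 0.003, -1.0]]
force: [-0.5, -0.3, -1.3]
width: 1.001
```

```bash
python3 - <<'E'
from h import *
s=st(); s,f=snap('wrist','w31.png'); plan([0.6592,-.1541,.0718],rot(-1.508))
yaw=.063; x=np.array([np.cos(yaw),np.sin(yaw)]); y=np.array([-x[1],x[0]])
m=onz(f,[(299,197),(336,197)],.059,s); print(m,(m.mean(0)[:2]-[.684,-.153])@np.c_[x,y]); d=m[0]-m[1]; print(np.arctan2(d[1],d[0])-np.pi/2)
E
```

```text
t 24.67 p [0.6612, -0.1554, 0.1737] psi -1.5071 z [0.008, -0.003, -1.0] F [-0.5, -0.3, -1.3] w 1.001 j [-0.0, 0.54, 0.33, 0.0, -1.36, 1.63]
row [-0.0107, -0.0068, 0.4078, 0.0005, -0.0013, 0.0001] mm 102.0 deg 0.5 rows 3.0
[[ 0.69159793 -0.14379987  0.059     ]
 [ 0.69302376 -0.16637418  0.059     ]] [ 0.00816296 -0.00260612]
0.06307803046362426
```

View pics/w31.png

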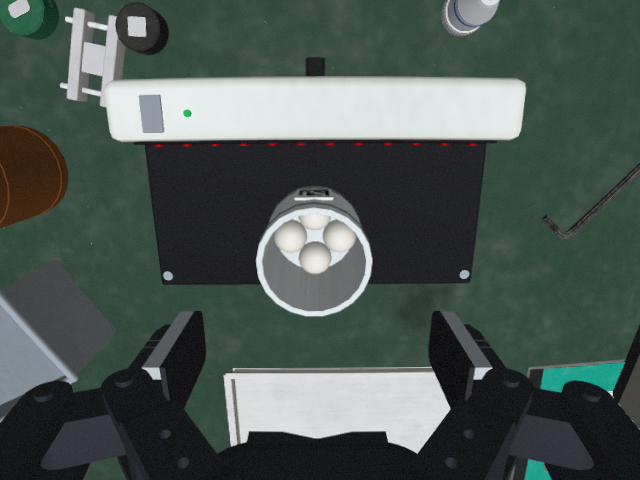

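Request:
send_rows:
  commands:
    - [[-0.011,-0.007,0.1,0,-0.0013,0,1],[-0.011,-0.007,0.2,0,-0.0013,0,1],[-0.011,-0.007,0.3,0,-0.0013,0,1],[-0.011,-0.007,0.38,0,-0.0013,0,1],[-0.011,-0.007,0.406,0,-0.0013,0,1]]

```text
time_s: 25.13
tool_pos: [0.657, -0.1537, 0.0683]
tool_rot: [[0.998, 0.063, -0.006], [0.063, -0.998, -0.002], [-0.006, 0.002, -1.0]]
force: [-0.8, 0.2, -0.6]
width: 0.996
```

Request:
send_rows:
  commands:
    - [[0,0,0,0,0,0,1],[0,0,0,0,0,0,-1],[0,0,0,0,0,0,-1],[0,0,0,0,0,0,-1],[0,0,0,0,0,0,-1]]

```text
time_s: 25.55
tool_pos: [0.658, -0.1539, 0.07]
tool_rot: [[0.998, 0.063, -0.003], [0.063, -0.998, -0.002], [-0.003, 0.002, -1.0]]
force: [0.5, -0.5, 2.1]
width: 0.789
```

Request:
send_rows:
  commands:
    - [[0,0,0,0,0,0,-1],[0,0,0,0,0,0,-1]]

```text
time_s: 25.72
tool_pos: [0.658, -0.1536, 0.07]
tool_rot: [[0.998, 0.063, -0.003], [0.063, -0.998, -0.002], [-0.003, 0.002, -1.0]]
force: [0.1, -0.6, -1.3]
width: 0.794
```

```bash
python3 - <<'E'
from h import *
s=st(); s,f=snap('wrist','w32.png')
E
```

```text
t 25.72 p [0.658, -0.1536, 0.07] psi -1.5077 z [-0.003, -0.002, -1.0] F [0.1, -0.6, -1.3] w 0.794 j [0.0, 0.6, 0.17, 0.0, -1.14, 1.63]
```

View pics/w32.png

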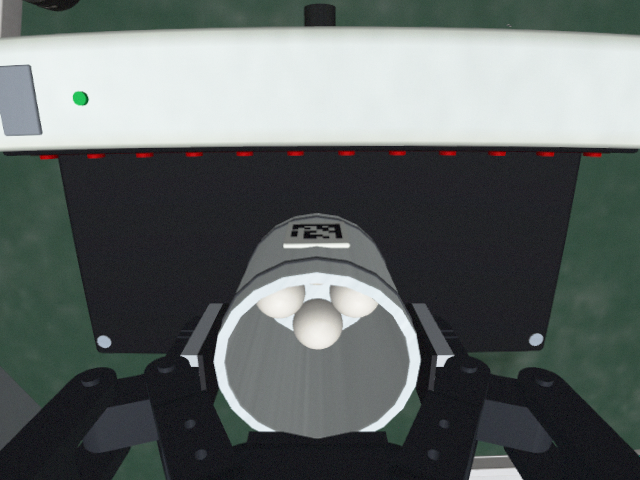

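Request:
send_rows:
  commands:
    - [[0,0,-0.05,0,0,0,-1],[0,0,-0.12,0,0,0,-1],[0,0,-0.2,0,0,0,-1],[-0.06,0,-0.25,0,0,0,-1],[-0.16,0.02,-0.26,0,0,0,-1]]

```text
time_s: 26.18
tool_pos: [0.6207, -0.1603, 0.1367]
tool_rot: [[0.998, 0.065, 0.001], [0.065, -0.998, -0.002], [0.001, 0.002, -1.0]]
force: [0.7, 0.6, -4.6]
width: 0.792
```

```bash
python3 - <<'E'
from h import *
st(); plan([0.447,-0.205,0.11],rot(-1.508,0))
E
```

```text
t 26.18 p [0.6207, -0.1603, 0.1367] psi -1.5061 z [0.001, -0.002, -1.0] F [0.7, 0.6, -4.6] w 0.792 j [-0.01, 0.49, 0.15, 0.0, -1.23, 1.64]
row [-0.705, 0.1333, 0.1063, 0.0004, -0.0002, 0.0003] mm 181.3 deg 0.2 rows 5.0
```

Request:
send_rows:
  commands:
    - [[-0.12,0.02,0.01,0,0,0,-1],[-0.26,0.05,0.02,0,0,0,-1],[-0.4,0.08,0.04,0,0,0,-1],[-0.52,0.1,0.06,0,0,0,-1],[-0.62,0.12,0.08,0,0,0,-1]]

```text
time_s: 26.6
tool_pos: [0.4647, -0.2002, 0.1156]
tool_rot: [[0.998, 0.064, -0.001], [0.064, -0.998, -0.001], [-0.001, 0.001, -1.0]]
force: [0.2, -0.1, -5.2]
width: 0.792
```

```bash
python3 - <<'E'
from h import *
st(); plan([0.447,-0.205,0.08],rot(-1.508,0))
E
```

```text
t 26.6 p [0.4647, -0.2002, 0.1156] psi -1.5069 z [-0.001, -0.001, -1.0] F [0.2, -0.1, -5.2] w 0.792 j [-0.1, 0.26, -0.25, 0.0, -1.06, 1.73]
row [-0.0716, 0.0145, 0.1426, 0.0002, 0.0002, 0.0002] mm 40.1 deg 0.1 rows 1.0
```

Request:
send_rows:
  commands:
    - [[-0.05,0.01,0.03,0,0,0,-1],[-0.07,0.014,0.08,0,0,0,-1],[-0.07,0.014,0.12,0,0,0,-1],[-0.07,0.014,0.14,0,0,0,-1],[-0.07,0.014,0.15,0,0,0,-1]]

```text
time_s: 27.02
tool_pos: [0.4465, -0.2046, 0.0771]
tool_rot: [[0.998, 0.064, -0.003], [0.064, -0.998, -0.0], [-0.003, 0.0, -1.0]]
force: [0.3, -0.3, -5.3]
width: 0.789
```

```bash
python3 - <<'E'
from h import *
st(); plan([0.447,-0.205,0.0655],rot(-1.508,0)); snap('wrist','w33.png')
E
```

```text
t 27.02 p [0.4465, -0.2046, 0.0771] psi -1.5072 z [-0.003, -0.0, -1.0] F [0.3, -0.3, -5.3] w 0.789 j [-0.11, 0.27, -0.35, 0.0, -0.96, 1.74]
row [0.0019, 0.0016, 0.0464, 0.0, 0.0005, 0.0001] mm 11.6 deg 0.2 rows 1.0
```

View pics/w33.png

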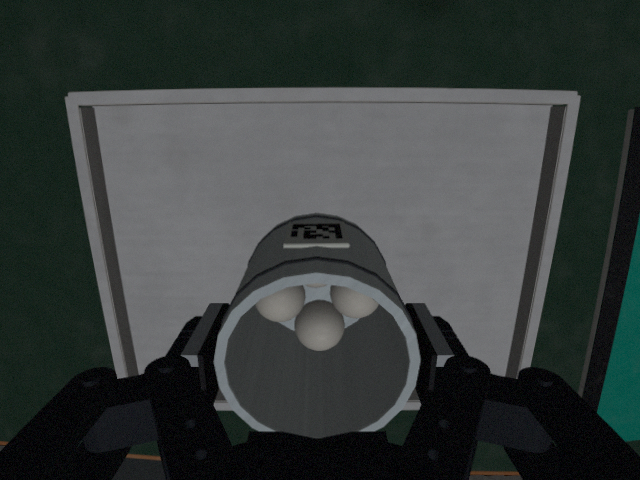

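Request:
send_rows:
  commands:
    - [[0,0,0.02,0,0.0005,0,-1],[0,0,0.035,0,0.0005,0,-1],[0,0,0.045,0,0.0005,0,-1],[0,0,0.047,0,0.0005,0,-1],[0,0,0.047,0,0.0005,0,-1]]

```text
time_s: 27.48
tool_pos: [0.4469, -0.2046, 0.0653]
tool_rot: [[0.998, 0.064, -0.0], [0.064, -0.998, -0.0], [-0.0, 0.0, -1.0]]
force: [0.1, 0.3, -5.1]
width: 0.792
```

Request:
send_rows:
  commands:
    - [[0,0,0.003,0,0,0,-1],[0,0,0.004,0,0,0,-1],[0,0,0.004,0,0,0,-1]]

```text
time_s: 27.73
tool_pos: [0.447, -0.2046, 0.0644]
tool_rot: [[0.998, 0.064, 0.0], [0.064, -0.998, -0.0], [0.0, 0.0, -1.0]]
force: [-0.1, -0.1, -5.6]
width: 0.79
```

Request:
send_rows:
  commands:
    - [[0,0,0.003,0,0,0,-1],[0,0,0.004,0,0,0,-1],[0,0,0.004,0,0,0,-1]]

```text
time_s: 27.98
tool_pos: [0.4473, -0.2047, 0.0637]
tool_rot: [[0.998, 0.064, 0.001], [0.064, -0.998, -0.001], [0.001, 0.001, -1.0]]
force: [0.5, 1.5, -3.6]
width: 0.787
```

Just touching. Open and rise.

Request:
send_rows:
  commands:
    - [[0,0,0,0,0,0,0.9],[0,0,0,0,0,0,1],[0,0,0,0,0,0,1],[0,0,0,0,0,0,1],[0,0,0,0,0,0,1]]

```text
time_s: 28.4
tool_pos: [0.4476, -0.2048, 0.064]
tool_rot: [[0.998, 0.064, 0.002], [0.064, -0.998, -0.001], [0.002, 0.001, -1.0]]
force: [-0.5, 0.5, -0.7]
width: 1.0
```

Request:
send_rows:
  commands:
    - [[0,0,-0.05,0,0,0,1],[0,0,-0.12,0,0,0,1],[0,0,-0.25,0,0,0,1],[0,0,-0.4,0,0,0,1],[0,0,-0.5,0,0,0,1]]

```text
time_s: 28.82
tool_pos: [0.448, -0.2052, 0.1925]
tool_rot: [[0.998, 0.065, 0.005], [0.065, -0.998, -0.003], [0.005, 0.003, -1.0]]
force: [1.0, -0.6, 0.9]
width: 1.001
```

Request:
send_rows:
  commands:
    - [[-0.1,0.3,-0.2,0,0,0,1],[-0.1,0.6,-0.25,0,0,0,1],[-0.1,0.6,-0.25,0,0,0,1],[-0.1,0.6,-0.25,0,0,0,1],[-0.1,0.6,-0.25,0,0,0,1]]

```text
time_s: 29.23
tool_pos: [0.4321, -0.3623, 0.2577]
tool_rot: [[0.998, 0.06, 0.007], [0.06, -0.998, -0.007], [0.007, 0.007, -1.0]]
force: [-0.4, 0.0, 0.1]
width: 1.0
```

```bash
python3 - <<'E'
from h import *
st(); snap('wrist','w34.png'); snap('top','t34.png'); s,f=snap('side','s34.png'); crop(f['frame'],200,180,460,420,3,'c34.png')
E
```

```text
t 29.23 p [0.4321, -0.3623, 0.2577] psi -1.5106 z [0.007, -0.007, -1.0] F [-0.4, 0.0, 0.1] w 1.0 j [-0.42, 0.27, 0.14, 0.0, -1.43, 2.05]
```

View pics/t34.png

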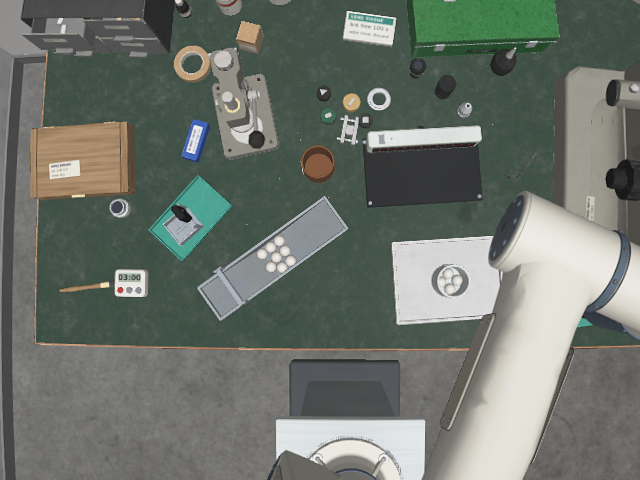

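View pics/c34.png

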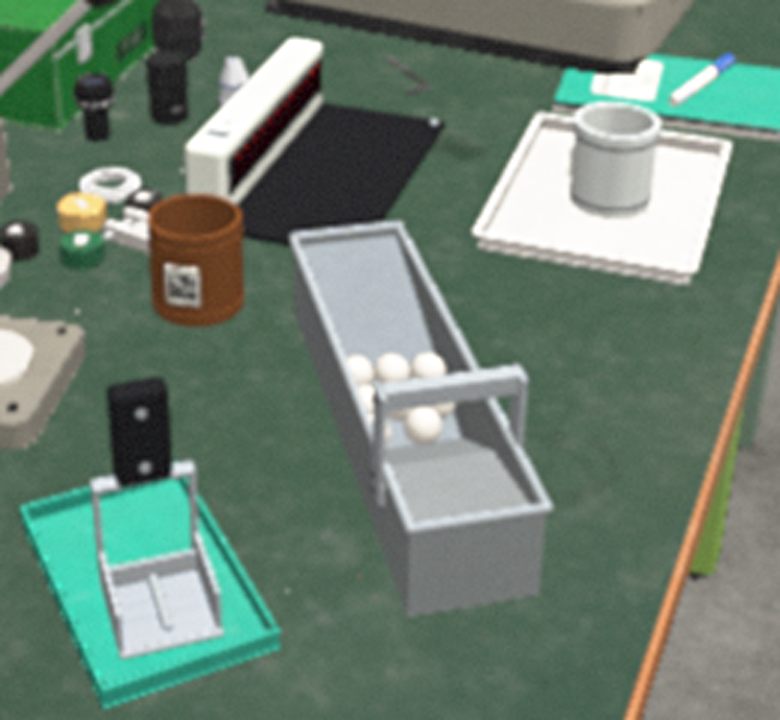

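Request:
send_rows:
  commands:
    - [[0,0,0,0,0,0,1],[0,0,0,0,0,0,1],[0,0,0,0,0,0,1]]

```text
time_s: 29.63
tool_pos: [0.4323, -0.3554, 0.2546]
tool_rot: [[0.998, 0.065, 0.004], [0.065, -0.998, -0.001], [0.004, 0.002, -1.0]]
force: [-0.0, 0.0, 0.1]
width: 1.0
```

```bash
python3 - <<'E'
from h import *
st(); print(env.sign_off())
E
```

```text
t 29.63 p [0.4323, -0.3554, 0.2546] psi -1.506 z [0.004, -0.001, -1.0] F [-0.0, 0.0, 0.1] w 1.0 j [-0.41, 0.27, 0.13, -0.0, -1.43, 2.04]
the job is handed in; nothing more can be done
None
```

The job is done and handed in at about 30 s of the 210 s allowed; the hand-in returned no verdict. Only one grinding jar was present.

- **Charging:** I scooped four balls and passed the level scoop under the strike bar. The bowl sat 15 mm past the bar's edge and 16 mm below it. Nothing needed striking off, and all four balls went into the jar.
- **Registering:** After setting the scoop back in its teal tray, I stood the jar on the reader plate with its code plate square to the window. The plate was about 8 mm ahead of the reader's centre, roughly 30 mm from the window. It stood released for more than 2 s and then went back to the steel tray.
- **Last checks:** The final top and side views, taken just before hand-in, show the jar upright near the middle of the steel tray with four balls. They also show the other eight balls in the bin (12 in all), the scoop upright and empty in its tray, and the arm clear of everything. The load while carrying the jar read 5.2 to 5.9 N, which fits four balls.
- **What disagreed:** The wrist and overhead cameras differed by about 4 mm on the trays and up to 7 mm on the bin, so I lined up the scoop, bin and jar mainly from the wrist view. During the pour the balls rolled out at about 30° of tilt, earlier than the stated 35 to 40°, but all landed in the jar.

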